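# Refit a filter-box cover: regrasp, hook under the lip, lock with a cam

### The job

Take the rinsed blue cover out of the dish rack, lean it on the sloped steel stand (tongue down on the ledge, yellow fin outwards) and let go of it, then take it again by its yellow fin. Hook its tongue under the blue lip of the white filter box, lower the cover flat onto the box while the cam is still open, and turn the red cam lever a quarter turn so that it draws the cover down tight. Leave the cover fully home with the lever closed, and do not disturb the spray bottle, brush or jar.

Things in the scene. Friction and masses are not known exactly. Their poses are not given: they have to be found in the camera images.
- cover_center (a point): Middle of the blue cover: a plate 120 x 110 x 8 mm (x, y, z), 0.28 kg, back face flat. Axes: +x to the tab edge, -x to the tongue edge, +z out of the face with the fin. Starts upright in the dish rack, tab up, fin towards the robot, leaning up to 0.1 rad, loose in the slot; lift it 80 mm to clear the tines. Its top edge is free to be pinched across the 8 mm, at tab and plate.
- cover_tab (a point): Middle of the tip of the cover's tab, 76 mm from its centre: the tab is 14 mm wide (y), 8 mm thick, flush with the plate, and sticks out 16 mm at +x. The cam presses on its face. Axes as the cover's.
- cover_tongue (a point): Middle of the tip of the cover's tongue, 76 mm from the cover's centre towards -x and 1 mm nearer its back: the tongue is 70 mm wide (y), 6 mm thick, flush with the back face, and sticks out 16 mm. Axes as the cover's.
- cover_fin (a point): Grip point in the yellow fin, 26 mm out from the cover's centre along +z. The fin is a rib 60 mm long along the cover's x, 12 mm thick along y, standing 37 mm out of the face, at the cover's middle. A hand that pinches it across y may pitch freely about y. Axes as the cover's.
- stand_rest (a point): Where the cover's centre lies when it leans on the stand: back on the slope, tongue tip down on the ledge, fin facing -x and up, i.e. the stand's axes pitched about y by -55 degrees (tab up, towards +x). Axes are the stand's: z up, x away from the robot. The cover's upper 52 mm then stand free above the steel.
- stand: Fixed stainless stand, origin under its centre, z up. Its slope, 110 mm wide and 100 mm long, rises towards +x at 55 degrees from horizontal; at the foot a ledge stands 16 mm out of the slope, its top 22 mm over the shelf. Base 150 x 120 mm.
- housing: White filter box, fixed, 60 mm high, open top; origin at the centre of its underside, z up, x away from the robot. The cover's home: axes parallel to the box's, centre at (0, 0, 64) mm, on the rim at z = 60. Flared side guides (x 20 to 50, up to z = 81 mm) leave it 4 mm play each side. A springy rubber bar at x = 50 holds the unlocked cover's tab end 5 mm up; 9 N press it home.
- lip_mouth (a point): Middle of the mouth of the slot under the blue lip, at (-66, 0, 65.5) mm of the box; axes as the box's. The slot is 80 mm wide in y, from z = 60 to 71 mm, and runs to a stop at x = -79 mm; the lip's top is at z = 77. The tongue goes in with the cover pitched tab-up: about 20 degrees at the mouth, under 13 degrees when fully in.
- cam_axis (a point): Point on the cam's upright axis, at the height of cam_grip: (97, 0, 102) mm of the box; axes as the box's. The red hub is 28 mm across, its top at z = 84 mm; its ramped lobe reaches 37 mm out.
- cam_grip (a point): Grip point in the upright round red post (17 mm across, from z = 84 to 118 mm over the shelf) at the end of the cam lever, 60 mm from the axis.
- cam (a joint): Cam angle, rad, growing counter-clockwise from above. 0: open, lever along the box's +x (starts -0.3 to 0.1). 1.57: closed, lever along the box's +y; stops at -0.35 and 1.62. From about 0.6 its lobe rides onto the cover's tab and presses it down until 1.3, then runs level and holds. Under load it takes up to 12 N at the post.
- rack: Stainless wire dish rack, fixed, 220 x 180 mm (x, y), 72 mm high; origin at the centre of its underside, z up. The cover's slot, 13 mm wide between tines 72 mm high, runs along its y through the origin.
- spray: Turquoise spray bottle, 72 mm across, 223 mm tall, bystander; origin under its centre.
- jar: Clear closed jar with red lid, 84 mm across, 112 mm tall, bystander; origin under its centre.
- brush: White bottle brush lying on the shelf, 220 mm long along its x, 46 mm thick, bystander; origin at shelf height under the middle of its length.
There are look-alikes about, which are no part of the job. Of the things that look like the part that bears cover_center, the middle-sized one is meant.

How it is judged:
On the way, in this order (a step that is already met when the one before it is completed fails the run):
1. the cover leans on the stand, let go (distance between cover_center and stand_rest below 0.03 m and contact force between the fingers and cover below 0.05 N and contact force between cover and stand above 0.5 N and angle between cover_center's own z axis and vertical between 0.75 and 1.15 rad), for 0.2 s.
2. the tongue is under the lip and the cover is lowered onto the box, the cam still open (x of cover_tongue in the frame of housing between -0.086 and -0.07 m and y of cover_tongue in the frame of housing between -0.007 and 0.007 m and z of cover_tongue in the frame of housing between 0.055 and 0.071 m and angle between cover_center's own z axis and vertical below 0.1 rad and value of joint cam below 0.6 rad), for 0.2 s.
At the end, for the whole second after the job is handed in: The cover lies flat (within 0.03 rad) and at rest on the box, its tongue under the lip (tip within 6 mm forward of home, 7 mm sideways, 3.5 mm in height), its centre within 2 mm of its home height, and the cam is closed beyond 1.35 rad; all released (x of cover_tongue in the frame of housing between -0.086 and -0.07 m and y of cover_tongue in the frame of housing between -0.007 and 0.007 m and z of cover_tongue in the frame of housing between 0.06 and 0.0665 m and z of cover_center in the frame of housing between 0.0615 and 0.066 m and angle between cover_center's own z axis and vertical below 0.03 rad and value of joint cam above 1.35 rad and contact force between the fingers and cover below 0.05 N and linear speed of cover below 0.02 m/s); the robot touches nothing.
It fails at once if the spray bottle is shoved or knocked over (distance of spray from where it was at the start of the episode above 0.03 m or angle between spray's own z axis and vertical above 0.5 rad).
It fails at once if the jar is shoved or knocked over (distance of jar from where it was at the start of the episode above 0.03 m or angle between jar's own z axis and vertical above 0.5 rad).
It fails at once if the brush is shoved or knocked over (distance of brush from where it was at the start of the episode above 0.03 m).
It also fails if it takes over 72 s, if anything falls off the work surface, if the arm or the gripper's body presses on something with over 40 N, if the wrist force passes 120 N, or if a joint passes its speed limit or range.

### The arm

A 7-joint arm with a two-finger parallel gripper is mounted at the origin on the work surface. World frame = base frame: x ahead of the robot, y to its left, z up, the work surface at z = 0. Lengths are in m, angles in rad, forces in N, time in s.
With the tool pointing down it reaches from about 0.4 to 0.85 m from the base axis. Payload 4.5 kg.
Tool frame: the origin (TCP) lies on the mounting face of the last link; the fingertips stand 166 mm ahead of it and the grasp point (between the pads) lies 147 mm ahead of it; z points along the fingers, y is the line along which they close (so a half turn about z gives the same grasp; the last joint's range is limited). The gripper opens to 88 mm and grips with 3 to 60 N. Pads are 18 mm wide; open, the fingers measure 123 mm over their backs; the gripper's body (75 mm by 187 mm) begins 45 mm behind the grasp point.
Start: joints at [1.236, 0.689, -0.195, 1.565, 0.157, 0.902, -0.215], TCP at [0.225, -0.583, 0.405] pointing down, gripper open.
Joint ranges: [-3.01, 3.01], [-0.46, 2.08], [-1.47, 1.51], [0.13, 2.56], [-1, 4.14], [0.04, 2.09], [-2.66, 2.66]. Speed limits (rad/s): [2.57, 2.57, 3.14, 3.14, 3.14, 3.14, 3.14].

### API

Orientations are given as a unit quaternion [x, y, z, w].
In Python, from plant import r, snapshot gives the robot as it stands. The module is installed in compiled form; this text tells all that it offers.
- The arm moves only by the tool move_arm, never from a script. Its argument "rows" is a list of rows, each a list of 5 numbers: the shift along the tool's x, y, z in m, then the turn about the tool's z in rad, then the finger opening in m, from 0 to 0.0881. In form: [[dx, dy, dz, spin, claw], ...]. A call has 1 to 10 rows; each row shifts and turns the commanded pose from where the row before left it, along the tool's axes as they then stand; what a row does not reach is not made up. A row lasts 1/12 s, in which the tool goes at most 41.7 mm and 7.16 degrees, less where a joint would pass 70% of its speed; a pose out of reach is approached as far as the arm can. A call with a gripper value outside its range is refused whole. The fingers move at their own pace and stop on an object; "newtons" is the grip in N (left out, the last holds). Time passes only in rows, so rows that do not move let the fingers close. It gives the time, the measured TCP pose, the force, the opening and the grip force at its end, in the units of the state.
- r.get_state(): the state, without advancing time (a new reading comes with each control period).
- snapshot(name): name is "scene" or "top"; returns a dict with "color" (480x640x3 uint8, red, green, blue), "depth" (480x640 float32, m along the optical axis (not along the pixel's ray), 0 where there is no reading), "mtx" (3x3 intrinsics, pixels), "eye" and "orientation" of the camera in the world. Camera axes: x right, y up, looking along -z (the intrinsics and any distortion apply to the point x, -y, -z); pixel columns grow to the right and rows downward; lengths in m; the calibration is good to about 2 mm. A picture is of the moment at which its call begins.
- r.finish_job(): hands the job in; it is judged then, once.
The state is a dict: "clock": time; "q": joint angles; "qd": joint speeds; "joint_torque": joint torques, N m; "tool_pos": TCP position; "eef_rot": TCP orientation; "contact_force": force on the tool from outside, world axes, zero at the start; "moment": the same for the moment, N m; "opening": opening from 0.0 (shut) to 1.0 (fully open); "finger_force": force on a finger pad.
Only numpy, scipy, OpenCV 4.12 (cv2) and the standard library are available. Lean on these libraries where they do the work, as an engineer would, in place of code of your own. Each camera call takes 0.05 s, during which the arm holds its last target. There are 200 camera calls.

## Working session

There is one attempt and no reset: what is moved stays moved. The work goes in short steps, Python scripts to look and compute and a tool call to move; the robot and the scene stay as the last step left them, time stands still between calls to the robot, and variables do not carry over. Pictures are saved under pics/ and viewed, at most 10 in all, crops included, and the job is handed in when it is done.

Besides the shell and the picture viewer there is one more tool, called after ">>>" as a command line: name --pt "numbers of a row" for each row, then --argument value for the rest. move_arm: Moves the arm, as the interface text tells. Its arguments: {"type":"object","properties":{"rows":{"type":"array"},"newtons":{"type":"number"}},"required":["rows"]}

```bash
mkdir -p pics
cat > h.py <<'E'
import numpy as np, cv2
from plant import r, snapshot
from scipy.spatial.transform import Rotation as R
def snap(n):
    s=snapshot(n); np.savez(f'{n}.npz',**{k:np.asarray(v) for k,v in s.items()}); return s
def cloud(s):
    K=s['mtx']; d=s['depth']; v,u=np.mgrid[0:480,0:640]
    p=np.stack([(u-K[0,2])/K[0,0]*d,-(v-K[1,2])/K[1,1]*d,-d],-1)
    return p@R.from_quat(s['orientation']).as_matrix().T+s['eye']
def ld(n): return dict(np.load(f'{n}.npz'))
E
python3 - <<'E'
from h import *
for n in ('scene','top'):
    s=snap(n); cv2.imwrite(f'pics/{n}0.png',s['color'][...,::-1]); print(n,s['mtx'],s['eye'],s['orientation'],s.keys())
    K=s['mtx']
print(r.get_state())
E
```

```text
scene [[602.01810133   0.         318.72314253]
 [  0.         602.01810133 245.49250663]
 [  0.           0.           1.        ]] [ 1.20692615 -1.1904557   1.18118672] [0.42700995 0.11863019 0.25571828 0.85918423] dict_keys(['color', 'depth', 'mtx', 'eye', 'orientation'])
top [[517.91898125   0.         314.51987994]
 [  0.         517.91898125 244.42245757]
 [  0.           0.           1.        ]] [0.21971753 0.01142527 1.66444974] [-0.05588827  0.06634065  0.70645875 -0.70241829] dict_keys(['color', 'depth', 'mtx', 'eye', 'orientation'])
{'clock': 0.1, 'q': array([ 1.235795  ,  0.6899124 , -0.19450904,  1.56622106,  0.15732252,
        0.90247928, -0.21511389]), 'qd': array([-0.0008473 , -0.00261865, -0.00110883, -0.00291842, -0.00099504,
        0.00154336, -0.00026715]), 'joint_torque': array([-2.08659600e-03, -5.28505719e+01, -1.27097692e+00, -1.53837508e+01,
       -5.24460047e-02,  2.01282979e-03,  4.10536279e-05]), 'tool_pos': array([ 0.22518017, -0.58272141,  0.40398711]), 'eef_rot': array([ 9.83039986e-01,  1.83389539e-01, -2.16720693e-04, -7.84588793e-04]), 'contact_force': array([-0.02476306, -0.20823615,  0.36825568]), 'moment': array([-0.02505459,  0.03856214, -0.00447964]), 'finger_force': 0.0, 'opening': 1.0020787518818512}
```

View pics/scene0.png

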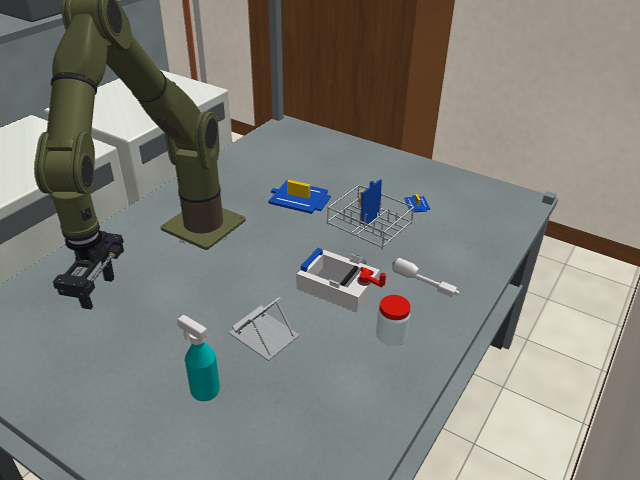

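View pics/top0.png

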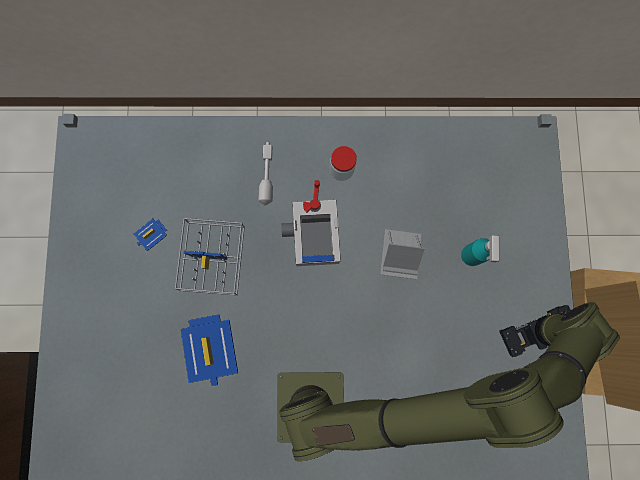

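Three blue/yellow look-alikes: a small one lying at top-view (150,234), one upright in the rack at (205,258), and a big one lying at (209,348). The middle-sized one is the one in the rack, which also matches "starts upright in the dish rack". I'll confirm it in a crop and measure.

```bash
cat > m1.py <<'E'
from h import *
T=ld('top');S=ld('scene')
hsv={n:cv2.cvtColor(s['color'],cv2.COLOR_RGB2HSV) for n,s in(('top',T),('scene',S))}
C={'top':cloud(T),'scene':cloud(S)}
rng={'blue':((105,120,40),(125,255,255)),'yellow':((18,120,80),(32,255,255)),'red':((0,170,60),(6,255,255)),'tealspray':((80,120,40),(98,255,255))}
for n in C:
  for c,(a,b) in rng.items():
    m=cv2.inRange(hsv[n],a,b); k,l,st,ce=cv2.connectedComponentsWithStats(m)
    for i in range(1,k):
      if st[i,4]<25: continue
      p=C[n][l==i]; p=p[np.isfinite(p).all(1)]
      rect=cv2.minAreaRect(p[:,:2].astype(np.float32)*1000)
      print(n,c,ce[i].round(),st[i,4],'min',np.percentile(p,2,0).round(3),'max',np.percentile(p,98,0).round(3),'rect',np.round(rect[0]),np.round(rect[1]),round(rect[2],1))
a=S['color'][160:400,220:480,::-1]; cv2.imwrite('pics/crop1.png',cv2.resize(a,None,fx=2.5,fy=2.5,interpolation=cv2.INTER_CUBIC)[:600,:800])
b=T['color'][170:300,120:440,::-1]; cv2.imwrite('pics/crop2.png',cv2.resize(b,None,fx=2.5,fy=2.5,interpolation=cv2.INTER_CUBIC))
E
python3 m1.py
```

```text
top blue [151. 234.] 474 min [ 0.501  0.474 -0.002] max [0.59  0.565 0.015] rect [378. 301.] [651. 102.] 52.4
top blue [206. 254.] 144 min [0.453 0.266 0.044] max [0.467 0.371 0.166] rect [460. 320.] [109.  12.] 87.8
top blue [318. 258.] 186 min [ 0.445 -0.07   0.069] max [0.464 0.026 0.084] rect [459. -22.] [29. 97.] 3.8
top blue [208. 349.] 2518 min [0.085 0.239 0.003] max [0.275 0.396 0.02 ] rect [197. 205.] [212. 389.] 11.2
top yellow [203. 262.] 45 min [0.422 0.317 0.109] max [0.457 0.33  0.122] rect [440. 324.] [11. 34.] 84.2
top yellow [205. 351.] 140 min [0.136 0.307 0.054] max [0.213 0.33  0.07 ] rect [174. 319.] [81. 17.] 8.6
top red [343. 158.] 472 min [ 0.731 -0.139  0.106] max [ 0.802 -0.069  0.12 ] rect [514. -51.] [ 76. 601.] 77.8
top red [312. 201.] 161 min [ 0.605 -0.025  0.071] max [0.677 0.019 0.093] rect [450.   0.] [ 47. 460.] 89.5
top tealspray [475. 253.] 543 min [ 0.436 -0.528  0.015] max [ 0.502 -0.488  0.164] rect [ 337. -275.] [ 69. 616.] 28.6
scene blue [371. 201.] 639 min [0.453 0.261 0.019] max [0.471 0.369 0.158] rect [ 766. -327.] [  59. 1938.] 25.3
sc
[... 214 characters left out ...]
0.] 35.7
scene blue [311. 259.] 172 min [ 0.442 -0.078  0.063] max [0.464 0.027 0.083] rect [452. -24.] [ 22. 111.] 2.8
scene yellow [298. 189.] 312 min [0.137 0.297 0.016] max [0.216 0.33  0.069] rect [ 671. -379.] [  75. 1943.] 35.7
scene yellow [417. 199.] 30 min [0.523 0.495 0.003] max [0.558 0.569 0.035] rect [535. 532.] [15. 90.] 26.8
scene red [371. 277.] 267 min [ 0.605 -0.035  0.068] max [0.691 0.016 0.122] rect [ 931. -571.] [  69. 1354.] 26.9
scene red [395. 307.] 612 min [ 0.731 -0.149  0.098] max [ 0.803 -0.075  0.118] rect [ 995. -623.] [  76. 1209.] 24.1
scene tealspray [202. 372.] 1575 min [ 0.455 -0.564  0.008] max [ 0.506 -0.506  0.169] rect [ 770. -817.] [  70. 1147.] 46.0
```

View pics/crop1.png

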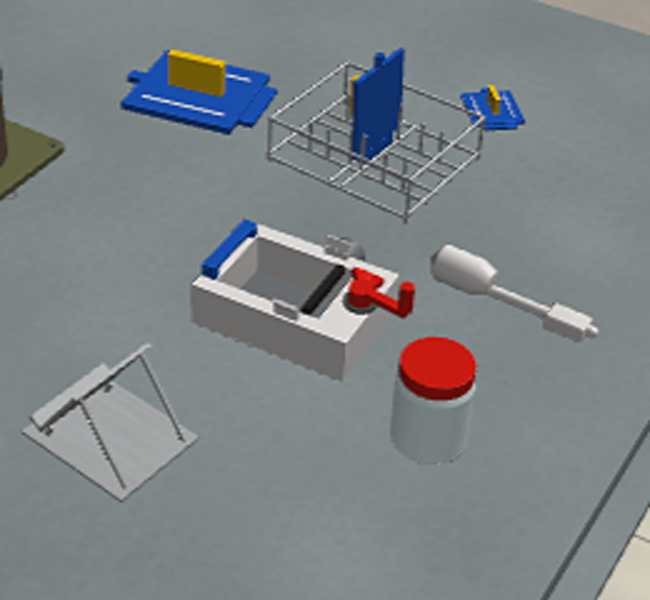

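View pics/crop2.png

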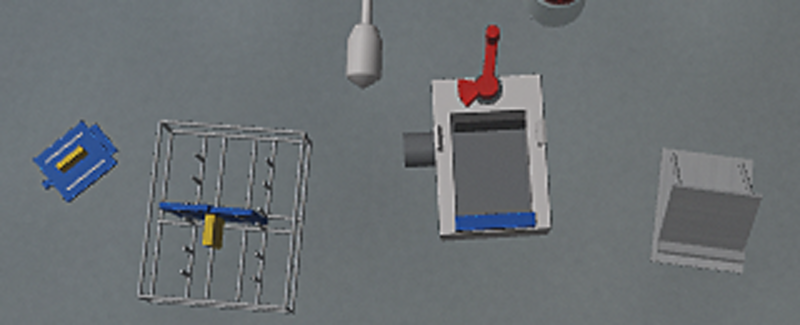

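The crops confirm it: the cover in the rack (scene crop ~(378,105), 110 mm wide, 150 mm tall) lies in size between the roughly 90 mm and 190 mm look-alikes. Fin faces the robot. Next come accurate fits.

```bash
cat > m2.py <<'E'
from h import *
T=ld('top');S=ld('scene'); CT=cloud(T);CS=cloud(S)
def bl(s):return cv2.inRange(cv2.cvtColor(s['color'],cv2.COLOR_RGB2HSV),(105,120,40),(125,255,255))>0
def plane(p,thr=.002):
    rs=np.random.RandomState(0);best=None
    for _ in range(300):
        a=p[rs.choice(len(p),3,False)];n=np.cross(a[1]-a[0],a[2]-a[0])
        if np.linalg.norm(n)<1e-7: continue
        n/=np.linalg.norm(n);k=abs((p-a[0])@n)<thr
        if best is None or k.sum()>best.sum():best=k
    q=p[best];c=q.mean(0);n=np.linalg.svd(q-c)[2][2];return c,n,best
box=lambda p,lo,hi:((p>lo)&(p<hi)).all(-1)
# cover
for nm,s,C in(('top',T,CT),('scene',S,CS)):
    p=C[bl(s)&box(C,[.42,.24,0],[.50,.40,.2])]
    c,n,k=plane(p); q=p[k]; print('cover',nm,len(p),k.sum(),c.round(4),n.round(3),'z99',np.percentile(p[:,2],99).round(4),'y',np.percentile(p[:,1],[1,99]).round(4))
    hi=p[p[:,2]>.152]; print(' tab pts',len(hi),hi.mean(0).round(4) if len(hi) else '',' plate top z', [ (round(y,3),np.round(p[abs(p[:,1]-y)<.008][:,2].max(),4)) for y in (.275,.295,.32,.345,.36)])
# fin
m=cv2.inRange(cv2.cvtColor(T['color'],cv2.COLOR_RGB2HSV),(18,120,80),(32,255,255))>0
p=CT[m&box(CT,[.4,.25,.02],[.5,.4,.2])];print('fin top view',p.mean(0).round(4),np.percentile(p,[3,97],0).round(4))
# stand
p=CT[box(CT,[.37,-.36,.008],[.56,-.15,.2])]
c,n,k=plane(p);q=p[k];print('slope',len(p),k.sum(),c.round(4),n.round(3),'tilt',np.degrees(np.arccos(abs(n[2]))).round(1))
print(np.percentile(q,[0,2,98,100],0).round(4)); print('rect',cv2.minAreaRect((q[:,:2]*1000).astype(np.float32)))
rest=p[~k];print('rest z hist',np.histogram(rest[:,2],10))
lo=CT[box(CT,[.37,-.36,.0025],[.56,-.15,.2])];print('base rect',cv2.minAreaRect((lo[:,:2]*1000).astype(np.float32)))
for zz in np.arange(.006,.12,.008):
    a=lo[abs(lo[:,2]-zz)<.004]
    if len(a): print(round(zz,3),len(a),a.mean(0).round(4),a.min(0)[:2].round(4),a.max(0)[:2].round(4))
# box
for nm,s,C in(('top',T,CT),('scene',S,CS)):
    p=C[box(C,[.42,-.12,.056],[.64,.07,.064])];h=cv2.minAreaRect((p[:,:2]*1000).astype(np.float32));print('rim',nm,len(p),np.median(p[:,2]),h)
    p=C[bl(s)&box(C,[.42,-.1,.07],[.5,.06,.09])];print('lip',nm,cv2.minAreaRect((p[:,:2]*1000).astype(np.float32)),np.median(p[:,2]))
    red=cv2.inRange(cv2.cvtColor(s['color'],cv2.COLOR_RGB2HSV),(0,170,60),(6,255,255))>0
    p=C[red&box(C,[.55,-.1,.1],[.72,.1,.13])];print('post',nm,len(p),p.mean(0).round(4) if len(p) else '',p.min(0).round(4),p.max(0).round(4))
    p=C[red&box(C,[.55,-.1,.075],[.72,.1,.095])];print('hub/lever',nm,len(p),np.percentile(p,[1,50,99],0).round(4))
E
python3 m2.py
```

```text
cover top 147 93 [0.4581 0.3135 0.1224] [-0.996  0.078 -0.031] z99 0.167 y [0.2656 0.3731]
 tab pts 19 [0.4589 0.3171 0.1604]  plate top z [(0.275, np.float64(0.1515)), (0.295, np.float64(0.1522)), (0.32, np.float64(0.1674)), (0.345, np.float64(0.1531)), (0.36, np.float64(0.1506))]
cover scene 639 354 [0.4635 0.3157 0.0915] [ 0.996 -0.074  0.057] z99 0.1621 y [0.2598 0.3714]
 tab pts 20 [0.4587 0.3155 0.1597]  plate top z [(0.275, np.float64(0.1489)), (0.295, np.float64(0.157)), (0.32, np.float64(0.1663)), (0.345, np.float64(0.1508)), (0.36, np.float64(0.1522))]
fin top view [0.4396 0.3235 0.1161] [[0.4229 0.3173 0.11  ]
 [0.4564 0.3298 0.1215]]
slope 1222 451 [ 0.4581 -0.2894  0.0649] [-0.792  0.116  0.6  ] tilt 53.1
[[ 0.4144 -0.3485  0.0082]
 [ 0.4226 -0.3434  0.0212]
 [ 0.4897 -0.2362  0.1036]
 [ 0.4961 -0.1537  0.1057]]
rect ((457.12835693359375, -251.31787109375), (186.93804931640625, 75.82366180419922), 81.92501068115234)
rest z hist (array([184, 121, 115,  61,  48,  52,  39,  61,  40,  50]), array([0.00801754, 0.018129  , 0.02824047, 0.03835194, 0.04846341,
       0.05857487,
[... 1403 characters left out ...]
34), 3.771868944168091) 0.07724674471443627
post top 19 [ 0.6852 -0.0203  0.1194] [ 0.6777 -0.0276  0.1123] [ 0.6933 -0.0153  0.125 ]
hub/lever top 144 [[ 0.6053 -0.025   0.0753]
 [ 0.629  -0.0124  0.0833]
 [ 0.6776  0.0192  0.0934]]
rim scene 858 0.06033215072458076 ((541.7386474609375, -23.640846252441406), (196.6456756591797, 149.95425415039062), 1.5505763292312622)
lip scene ((452.4315490722656, -24.987152099609375), (21.632497787475586, 108.53142547607422), 2.7779290676116943) 0.07708189620469996
post scene 43 [ 0.6851 -0.0275  0.112 ] [ 0.6784 -0.0344  0.1005] [ 0.6908 -0.017   0.1234]
hub/lever scene 187 [[ 0.6027 -0.0353  0.0752]
 [ 0.6318 -0.0213  0.0832]
 [ 0.6903  0.0176  0.094 ]]
```

>>> move_arm --pt "0 0 -0.004 -0.1127 0.088" --pt "0 0 -0.004 -0.1127 0.088" --pt "0 0 -0.004 -0.1127 0.088" --pt "0 0 -0.004 -0.1127 0.088" --pt "0 0 -0.004 -0.1127 0.088" --pt "0 0 -0.004 -0.1127 0.088" --pt "0 0 -0.004 -0.1127 0.088" --pt "0 0 -0.004 -0.1127 0.088" --pt "0 0 -0.004 -0.1127 0.088" --pt "0 0 -0.004 -0.1127 0.088" --newtons 30

```text
clock: 0.93
tool_pos: [0.2251, -0.5829, 0.4445]
eef_rot: [0.731, 0.682, 0.0, -0.001]
contact_force: [-0.4, 0.7, 0.1]
opening: 1.001
finger_force: 0.0
```

>>> move_arm --pt "0.035 0.021 0 0 0.088" --pt "0.035 0.021 0 0 0.088" --pt "0.035 0.021 0 0 0.088" --pt "0.035 0.021 0 0 0.088" --pt "0.035 0.021 0 0 0.088" --pt "0.035 0.021 0 0 0.088" --pt "0.035 0.021 0 0 0.088" --pt "0.035 0.021 0 0 0.088" --pt "0.035 0.021 0 0 0.088" --pt "0.035 0.021 0 0 0.088"

```text
clock: 1.77
tool_pos: [0.4616, -0.248, 0.4445]
eef_rot: [0.733, 0.68, -0.0, -0.0]
contact_force: [1.0, -0.3, -0.9]
opening: 0.998
finger_force: 0.0
```

```bash
cat >> h.py <<'E'
def go(p,phi=None,grasp=True):
    """offset from now to the wanted grasp point p, in tool axes at yaw phi(deg), spin first"""
    s=r.get_state();Rm=R.from_quat(s['eef_rot']).as_matrix();x=Rm[:,0];f0=np.degrees(np.arctan2(x[1],x[0]))
    g=s['tool_pos']+(Rm[:,2]*.147 if grasp else 0); phi=f0 if phi is None else phi
    f=np.radians(phi);d=np.array(p)-g
    print('t',round(s['clock'],2),'grasp',g.round(4),'yaw',f0.round(2),'z_t',Rm[:,2].round(3),'F',s['contact_force'].round(1),'open',round(s['opening']*88.1,1),'grip',round(s['finger_force'],1),'q',s['q'].round(2))
    print('  tool shift',np.round([np.cos(f)*d[0]+np.sin(f)*d[1],np.sin(f)*d[0]-np.cos(f)*d[1],-d[2]],4),'spin',round(np.radians(f0-phi),4))
E
python3 -c "
from h import *
go([.459,.3165,.253],85.7)"
```

```text
t 1.77 grasp [ 0.4615 -0.248   0.2975] yaw 85.69 z_t [-0.001 -0.    -1.   ] F [ 1.  -0.3 -0.9] open 87.9 grip 0.0 q [ 0.74  0.54 -0.53  1.81  0.34  0.89 -0.02]
  tool shift [ 0.5627 -0.0448  0.0445] spin -0.0002
```

>>> move_arm --pt "0.038 -0.003 0.0 0 0.088" --pt "0.038 -0.003 0.0 0 0.088" --pt "0.038 -0.003 0.0 0 0.088" --pt "0.038 -0.003 0.0 0 0.088" --pt "0.038 -0.003 0.0 0 0.088" --pt "0.038 -0.003 0.0 0 0.088" --pt "0.038 -0.003 0.0 0 0.088" --pt "0.038 -0.003 0.0 0 0.088" --pt "0.038 -0.003 0.0 0 0.088" --pt "0.038 -0.003 0.0 0 0.088"

```text
clock: 2.6
tool_pos: [0.4591, 0.1332, 0.4446]
eef_rot: [0.733, 0.68, -0.0, 0.0]
contact_force: [0.4, -0.2, 0.1]
opening: 0.999
finger_force: 0.0
```

>>> move_arm --pt "0.03 -0.003 0.005 0 0.088" --pt "0.03 -0.003 0.005 0 0.088" --pt "0.03 -0.003 0.005 0 0.088" --pt "0.03 -0.002 0.005 0 0.088" --pt "0.03 -0.002 0.005 0 0.088" --pt "0.02 -0.002 0.005 0 0.088" --pt "0.006 0 0.005 0 0.06" --pt "0 0 0.005 0 0.05" --pt "0 0 0 0 0.05"

```text
clock: 3.35
tool_pos: [0.4577, 0.3065, 0.4033]
eef_rot: [0.733, 0.68, -0.002, 0.001]
contact_force: [0.4, -0.6, -0.4]
opening: 0.792
finger_force: 0.0
```

```bash
python3 -c "
from h import *
go([.459,.3165,.147],85.7)"
```

```text
t 3.35 grasp [0.4574 0.306  0.2563] yaw 85.66 z_t [-0.002 -0.003 -1.   ] F [ 0.4 -0.6 -0.4] open 69.7 grip 0.0 q [-0.39  0.62 -0.48  1.78  0.37  0.83 -1.12]
  tool shift [0.0105 0.0008 0.1093] spin -0.0007
```

>>> move_arm --pt "0.0105 0.001 0 0 0.045" --pt "0 0 0.015 0 0.045" --pt "0 0 0.02 0 0.045" --pt "0 0 0.02 0 0.045" --pt "0 0 0.02 0 0.045" --pt "0 0 0.018 0 0.045" --pt "0 0 0.012 0 0.045" --pt "0 0 0.003 0 0.045" --pt "0 0 0 0 0.045"

```text
clock: 4.1
tool_pos: [0.4599, 0.3177, 0.2963]
eef_rot: [0.734, 0.68, -0.001, 0.0]
contact_force: [0.0, 0.4, 0.1]
opening: 0.511
finger_force: 0.0
```

```bash
python3 -c "
from h import *
go([.459,.3165,.147],85.7)
s=snap('scene'); cv2.imwrite('pics/pick.png',cv2.resize(s['color'][120:260,280:460,::-1],None,fx=4,fy=4,interpolation=cv2.INTER_CUBIC))"
```

```text
t 4.1 grasp [0.4598 0.3175 0.1493] yaw 85.62 z_t [-0.001 -0.001 -1.   ] F [0.  0.4 0.1] open 45.0 grip 0.0 q [-0.46  0.78 -0.39  1.86  0.49  0.6  -1.23]
  tool shift [-0.001  -0.0008  0.0023] spin -0.0014
```

View pics/pick.png

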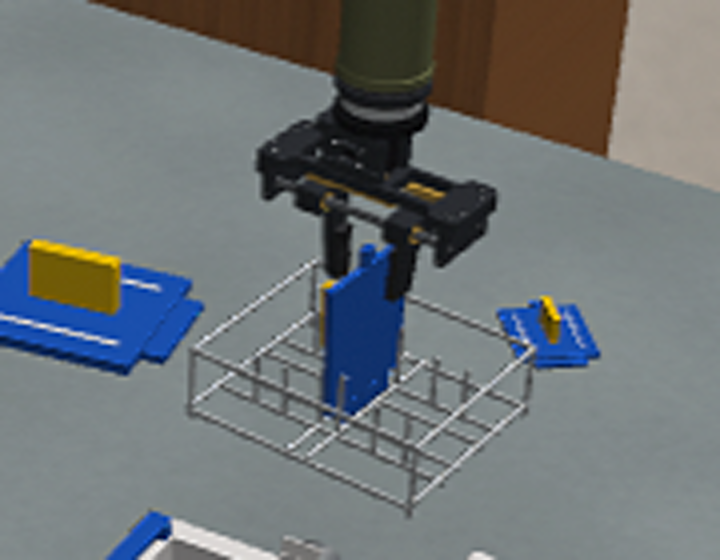

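The fingers straddle the plate's top edge and tab (crop ~(368,255)). Close and lift.

>>> move_arm --pt "0 0 0.001 0 0" --pt "0 0 0 0 0" --pt "0 0 0 0 0" --pt "0 0 0 0 0" --pt "0 0 0 0 0" --pt "0 0 0 0 0" --pt "0 0 0 0 0" --newtons 35

```text
clock: 4.73
tool_pos: [0.4602, 0.3185, 0.296]
eef_rot: [0.733, 0.68, 0.001, 0.0]
contact_force: [2.3, 0.2, 0.6]
opening: 0.088
finger_force: 34.7
```

>>> move_arm --pt "0 0 -0.005 0 0" --pt "0 0 -0.015 0 0" --pt "0 0 -0.015 0 0" --pt "0 0 -0.02 0 0" --pt "0 0 -0.02 0 0" --pt "0 0 -0.025 0 0" --pt "0 0 -0.025 0 0" --pt "0 0 -0.02 0 0" --pt "0 0 -0.015 0 0" --pt "0 0 -0.01 0 0"

```text
clock: 5.57
tool_pos: [0.459, 0.3185, 0.4671]
eef_rot: [0.733, 0.68, 0.0, -0.0]
contact_force: [-0.3, 0.4, -3.3]
opening: 0.088
finger_force: 34.7
```

```bash
cat >> h.py <<'E'
def plane(p,thr=.002):
    rs=np.random.RandomState(0);best=None
    for _ in range(300):
        a=p[rs.choice(len(p),3,False)];n=np.cross(a[1]-a[0],a[2]-a[0])
        if np.linalg.norm(n)<1e-7: continue
        n/=np.linalg.norm(n);k=abs((p-a[0])@n)<thr
        if best is None or k.sum()>best.sum():best=k
    q=p[best];c=q.mean(0);n=np.linalg.svd(q-c)[2][2];return c,n,best
def hsvm(s,lo,hi):return cv2.inRange(cv2.cvtColor(s['color'],cv2.COLOR_RGB2HSV),lo,hi)>0
BLUE=((105,120,40),(125,255,255));YEL=((18,120,80),(32,255,255));RED=((0,170,60),(6,255,255))
box=lambda p,lo,hi:((p>np.array(lo))&(p<np.array(hi))).all(-1)
E
python3 - <<'E'
from h import *
go([.425,-.287,.26],82)
s=snap('scene');C=cloud(s);p=C[hsvm(s,*BLUE)&box(C,[.4,.22,.08],[.52,.42,.35])]
c,n,k=plane(p);print(c,n,k.sum(),p.min(0),p.max(0))
E
```

```text
t 5.57 grasp [0.4591 0.3186 0.3201] yaw 85.73 z_t [ 0.  0. -1.] F [-0.3  0.4 -3.3] open 7.7 grip 34.7 q [-0.38  0.56 -0.52  1.68  0.32  0.99 -1.08]
  tool shift [-0.6044  0.0505  0.0601] spin 0.0651
[0.46319074 0.31392897 0.25556295] [-0.99811947  0.06093943 -0.00662643] 425 [0.44972761 0.24823039 0.18190841] [0.48064429 0.38167017 0.34188623]
```

>>> move_arm --pt "0 0 0 0.065 0" --pt "-0.02 0.002 0 0 0" --pt "-0.035 0.003 0 0 0" --pt "-0.035 0.003 0 0 0" --pt "-0.035 0.003 0 0 0" --pt "-0.035 0.003 0 0 0" --pt "-0.035 0.003 0 0 0" --pt "-0.035 0.003 0 0 0" --pt "-0.035 0.003 0 0 0" --pt "-0.035 0.003 0 0 0"

```text
clock: 6.45
tool_pos: [0.4424, 0.0161, 0.4649]
eef_rot: [0.755, 0.656, -0.001, -0.001]
contact_force: [1.0, 0.2, -3.7]
opening: 0.089
finger_force: 34.9
```

>>> move_arm --pt "-0.035 0.003 0 0 0" --pt "-0.035 0.003 0 0 0" --pt "-0.035 0.003 0 0 0" --pt "-0.035 0.003 0 0 0" --pt "-0.035 0.003 0 0 0" --pt "-0.035 0.003 0.01 0 0" --pt "-0.035 0.003 0.015 0 0" --pt "-0.035 0.002 0.015 0 0" --pt "-0.02 0 0.015 0 0" --pt "0 0 0.005 0 0"

```text
clock: 7.28
tool_pos: [0.4215, -0.2877, 0.4024]
eef_rot: [0.758, 0.653, -0.003, -0.002]
contact_force: [-1.1, -0.8, -4.8]
opening: 0.086
finger_force: 34.9
```

Run:
```python
from h import *
go([.425,-.287,.20],82)
for n in('scene','top'):
    s=snap(n);C=cloud(s)
    cv2.imwrite(f'pics/st_{n}.png',cv2.resize((s['color'][230:370,190:330] if n=='scene' else s['color'][190:310,340:480])[...,::-1],None,fx=4,fy=4,interpolation=cv2.INTER_CUBIC))
    p=C[hsvm(s,*BLUE)&box(C,[.36,-.38,.06],[.52,-.2,.35])];c,nn,k=plane(p);print(n,c,nn,k.sum(),np.percentile(p,[1,99],0))
    if n=='top':
        # stand base plate seen at shelf: grey lighter pixels
        pass
```

```text
t 7.28 grasp [ 0.4206 -0.2877  0.2554] yaw 81.48 z_t [-0.006 -0.    -1.   ] F [-1.1 -0.8 -4.8] open 7.6 grip 34.9 q [ 0.79  0.57 -0.45  1.9   0.35  0.75 -0.  ]
  tool shift [0.0013 0.0043 0.0554] spin -0.0091
scene [ 0.42242696 -0.29624849  0.18726385] [-0.9874967   0.15673488  0.01686546] 765 [[ 0.41042726 -0.34424172  0.12203381]
 [ 0.43471596 -0.23766515  0.26696034]]
top [ 0.42539925 -0.24482207  0.20221253] [-0.98844041  0.1512626   0.01025573] 92 [[ 0.41673411 -0.2696538   0.13724359]
 [ 0.43309206 -0.22598823  0.31941034]]
```

View pics/st_scene.png

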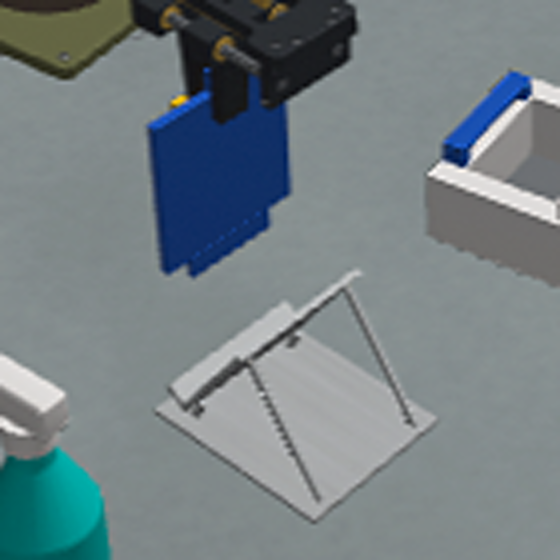

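The cover hangs over the stand, parallel to it (crop: plate (220,180), ledge (230,350)). Lower onto the ledge.

>>> move_arm --pt "0.001 0.005 0.005 -0.009 0" --pt "0 0 0.015 0 0" --pt "0 0 0.02 0 0" --pt "0 0 0.02 0 0" --pt "0 0 0.012 0 0" --pt "0 0 0.007 0 0" --pt "0 0 0.004 0 0" --pt "0 0 0 0 0"

```text
clock: 8.05
tool_pos: [0.4301, -0.2812, 0.3226]
eef_rot: [0.751, 0.66, 0.0, -0.0]
contact_force: [-0.1, -0.4, -3.6]
opening: 0.089
finger_force: 34.9
```

>>> move_arm --pt "0 0 0.002 0 0" --pt "0 0 0.002 0 0" --pt "0 0 0.001 0 0" --pt "0 0 0 0 0"

```text
clock: 8.38
tool_pos: [0.4295, -0.2823, 0.318]
eef_rot: [0.752, 0.659, 0.0, 0.0]
contact_force: [-0.1, 0.2, -3.5]
opening: 0.089
finger_force: 34.9
```

Run:
```python
from h import *
go([.4255,-.288,.163],82)
```

```text
t 8.38 grasp [ 0.4295 -0.2823  0.171 ] yaw 82.49 z_t [ 0. -0. -1.] F [-0.1  0.2 -3.5] open 7.8 grip 34.9 q [ 0.72  0.7  -0.36  1.98  0.46  0.55 -0.1 ]
  tool shift [-0.0062 -0.0032  0.008 ] spin 0.0085
```

>>> move_arm --pt "-0.006 -0.0035 0 0 0" --pt "0 0 0.002 0 0" --pt "0 0 0.002 0 0" --pt "0 0 0.0015 0 0" --pt "0 0 0 0 0"

```text
clock: 8.8
tool_pos: [0.4251, -0.2876, 0.3119]
eef_rot: [0.752, 0.659, -0.0, -0.0]
contact_force: [0.4, 0.2, -3.6]
opening: 0.093
finger_force: 34.9
```

>>> move_arm --pt "0 0 0.001 0 0" --pt "0 0 0.001 0 0" --pt "0 0 0 0 0"

```text
clock: 9.05
tool_pos: [0.425, -0.2876, 0.3101]
eef_rot: [0.752, 0.659, -0.0, -0.0]
contact_force: [0.2, -0.0, -2.2]
opening: 0.088
finger_force: 34.9
```

Run:
```python
from h import *
go([.4255,-.288,.163],82)
s=snap('scene')
cv2.imwrite('pics/st2.png',cv2.resize(s['color'][230:370,190:330,::-1],None,fx=4,fy=4,interpolation=cv2.INTER_CUBIC))
```

```text
t 9.05 grasp [ 0.425  -0.2875  0.1631] yaw 82.5 z_t [-0.001  0.    -1.   ] F [ 0.2 -0.  -2.2] open 7.7 grip 34.9 q [ 0.72  0.71 -0.36  1.98  0.47  0.53 -0.09]
  tool shift [-0.0004  0.0006  0.0001] spin 0.0088
```

View pics/st2.png

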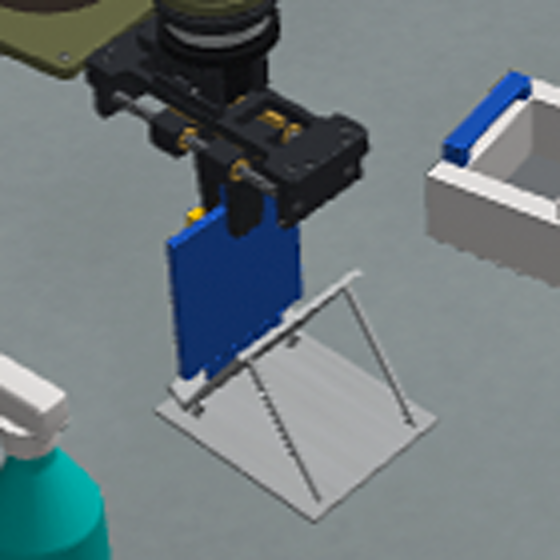

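Contact is felt at the height predicted (load fell from 3.6 to 2.2 N); tongue is on the ledge. Open slightly and let it lean back onto the far finger, lowering it to the slope.

>>> move_arm --pt "0 0 0.001 0 0" --pt "0 0 0.001 0 0.02" --pt "0 0 0 0 0.02" --pt "0 0.002 0 0 0.02" --pt "0 0.004 0 0 0.02" --pt "0 0.004 0 0 0.022" --pt "0 0.004 0 0 0.024" --pt "0 0.004 0 0 0.026" --pt "0 0.004 0 0 0.028" --pt "0 0.004 0 0 0.03"

```text
clock: 9.93
tool_pos: [0.4515, -0.2911, 0.3082]
eef_rot: [0.752, 0.659, 0.0, 0.0]
contact_force: [-0.3, -0.9, -0.6]
opening: 0.336
finger_force: 0.0
```

Run:
```python
from h import *
go([.4255,-.288,.163],82)
for n in('scene','top'):
    s=snap(n);C=cloud(s)
    p=C[hsvm(s,*BLUE)&box(C,[.36,-.38,.02],[.56,-.2,.35])];c,nn,k=plane(p);print(n,c,nn,k.sum(),np.percentile(p,[1,99],0))
```

```text
t 9.93 grasp [ 0.4516 -0.2911  0.1612] yaw 82.5 z_t [ 0. -0. -1.] F [-0.3 -0.9 -0.6] open 29.6 grip 0.0 q [ 0.71  0.74 -0.36  1.91  0.46  0.57 -0.09]
  tool shift [-0.0006 -0.0262 -0.0018] spin 0.0088
scene [ 0.4372681  -0.30092494  0.09550254] [-0.97703287  0.12725145  0.17092055] 598 [[ 0.42254936 -0.34610749  0.03508366]
 [ 0.46805836 -0.23861854  0.17265437]]
top [ 0.44206833 -0.25826444  0.09659951] [-0.96891572  0.13547082  0.2070024 ] 172 [[ 0.42148567 -0.33183831  0.03064322]
 [ 0.46217035 -0.23127099  0.16356222]]
```

It leans back about 11° on the far finger. Continue.

>>> move_arm --pt "0 0.005 0 0 0.032" --pt "0 0.005 0 0 0.034" --pt "0 0.005 0 0 0.036" --pt "0 0.005 0 0 0.038" --pt "0 0.005 0 0 0.04" --pt "0 0.005 0 0 0.042" --pt "0 0.005 0 0 0.044" --pt "0 0.005 0 0 0.046" --pt "0 0.005 0 0 0.046" --pt "0 0.004 0 0 0.046"

```text
clock: 10.87
tool_pos: [0.5, -0.2975, 0.3082]
eef_rot: [0.752, 0.659, -0.0, -0.0]
contact_force: [0.9, -0.1, -0.4]
opening: 0.52
finger_force: 0.0
```

>>> move_arm --pt "0 0.004 0 0 0.046" --pt "0 0.004 0 0 0.046" --pt "0 0.002 0 0 0.046" --pt "0 0 0 0 0.046"

```text
clock: 11.2
tool_pos: [0.5099, -0.2987, 0.3082]
eef_rot: [0.752, 0.659, 0.0, 0.0]
contact_force: [0.1, 0.2, 0.4]
opening: 0.522
finger_force: 0.0
```

Run:
```python
from h import *
go([.4255,-.288,.163],82)
for n in('scene','top'):
    s=snap(n);C=cloud(s)
    p=C[hsvm(s,*BLUE)&box(C,[.36,-.38,.02],[.58,-.2,.35])];c,nn,k=plane(p);print(n,c,nn,k.sum(),np.percentile(p,[1,99],0))
cv2.imwrite('pics/st3.png',cv2.resize(ld('scene')['color'][230:370,190:330,::-1],None,fx=4,fy=4,interpolation=cv2.INTER_CUBIC))
```

```text
t 11.2 grasp [ 0.51   -0.2987  0.1612] yaw 82.5 z_t [ 0.001 -0.    -1.   ] F [0.1 0.2 0.4] open 46.0 grip 0.0 q [ 0.67  0.79 -0.38  1.75  0.43  0.68 -0.08]
  tool shift [-0.0011 -0.0851 -0.0018] spin 0.0088
scene [ 0.48292163 -0.32941516  0.1167889 ] [ 0.81403506 -0.17883297 -0.55259902] 85 [[ 0.4301938  -0.3546335   0.04268117]
 [ 0.53359962 -0.2775847   0.17645851]]
top [ 0.46003185 -0.26954092  0.07535531] [ 0.81295355 -0.09013176 -0.57531104] 282 [[ 0.42474347 -0.33796576  0.02521272]
 [ 0.50899531 -0.23323571  0.21168816]]
```

View pics/st3.png

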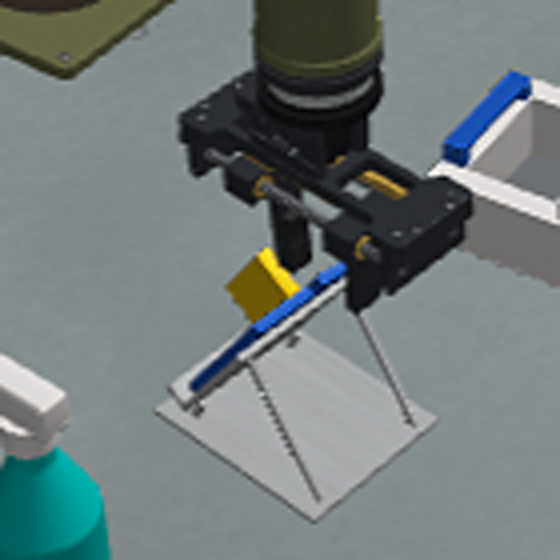

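Cover leans on the slope, free (fin at crop (262,285)). Retreat up, turn 90°, and measure the fin and the box.

>>> move_arm --pt "0 0.002 0 0 0.05" --pt "0 0 -0.01 0 0.05" --pt "0 0 -0.02 0 0.05" --pt "0 0 -0.03 0 0.05" --pt "0 0 -0.03 0 0.05" --pt "0 0 -0.02 -0.12 0.05" --pt "0 0 0 -0.12 0.05" --pt "0 0 0 -0.12 0.05" --pt "0 0 0 -0.12 0.05" --pt "0 0 0 -0.12 0.05"

```text
clock: 12.13
tool_pos: [0.5112, -0.299, 0.4193]
eef_rot: [0.521, 0.854, -0.0, 0.001]
contact_force: [0.2, -0.2, 0.8]
opening: 0.567
finger_force: 0.0
```

>>> move_arm --pt "0 0 0 -0.12 0.05" --pt "0 0 0 -0.12 0.05" --pt "0 0 0 -0.12 0.05" --pt "0 0 0 -0.12 0.05" --pt "0 0 0 -0.12 0.05" --pt "0 0 0 -0.12 0.05" --pt "0 0 0 -0.12 0.05" --pt "0 0 0 -0.12 0.05" --pt "0 0 0 0 0.05"

```text
clock: 12.88
tool_pos: [0.5111, -0.2993, 0.4187]
eef_rot: [0.07, 0.998, -0.0, 0.0]
contact_force: [-0.4, -0.6, -0.3]
opening: 0.57
finger_force: 0.0
```

```bash
cat > fin.py <<'E'
from h import *
go([.451,-.291,.16],172)
for n in('scene','top'):
    s=snap(n);C=cloud(s)
    p=C[hsvm(s,*BLUE)&box(C,[.36,-.38,.02],[.58,-.2,.2])];c,nn,k=plane(p);q=p[k];print(n,c.round(4),nn.round(3),k.sum(),np.percentile(p,[1,99],0).round(4).tolist())
    print(' tab', p[p[:,2]>.135].mean(0).round(4),(p[:,2]>.135).sum())
    p=C[hsvm(s,*YEL)&box(C,[.36,-.38,.02],[.58,-.2,.2])];print(' fin',len(p),p.mean(0).round(4),np.percentile(p,[2,98],0).round(4).tolist(),cv2.minAreaRect((p[:,:2]*1000).astype(np.float32)))
# box: rays onto rim plane z=.06 / lip plane z=.077
for n in('scene','top'):
    s=ld(n);K=s['mtx'];Rm=R.from_quat(s['orientation']).as_matrix()
    def ray(m,z):
        v,u=np.nonzero(m);d=np.stack([(u-K[0,2])/K[0,0],-(v-K[1,2])/K[1,1],-np.ones(len(u))],-1)@Rm.T
        return (s['eye']+d*((z-s['eye'][2])/d[:,2])[:,None])[:,:2]
    C=cloud(s)
    reg=box(C,[.42,-.12,.04],[.66,.08,.11])
    lip=hsvm(s,*BLUE)&reg&(C[...,2]>.072); P=ray(lip,.077);print(n,'lip',cv2.minAreaRect((P*1000).astype(np.float32)))
    white=hsvm(s,(0,0,150),(179,40,255))&reg; white[:,:]&=abs(C[...,2]-.06)<.006
    w=cv2.morphologyEx(white.astype(np.uint8),cv2.MORPH_OPEN,np.ones((3,3)));P=ray(w,.06);rc=cv2.minAreaRect((P*1000).astype(np.float32));print(n,'rim',w.sum(),rc,P.min(0),P.max(0))
    red=hsvm(s,*RED)&box(C,[.55,-.1,.108],[.72,.1,.13]);P=ray(red,.118);print(n,'post',len(P),P.mean(0))
    red=hsvm(s,*RED)&box(C,[.55,-.1,.07],[.655,.1,.1]);P=ray(red,.084);print(n,'hub',len(P),P.mean(0),P.min(0),P.max(0))
E
python3 fin.py
```

```text
t 12.88 grasp [ 0.5112 -0.2994  0.2717] yaw 172.02 z_t [ 0. -0. -1.] F [-0.4 -0.6 -0.3] open 50.2 grip 0.0 q [ 0.93  0.75 -0.88  1.63  0.64  1.07  1.29]
  tool shift [ 6.070e-02 -1.000e-04  1.117e-01] spin 0.0003
scene [ 0.489  -0.3169  0.1215] [ 0.818 -0.129 -0.561] 100 [[0.4287, -0.3539, 0.0437], [0.5126, -0.2453, 0.1535]]
 tab [ 0.5022 -0.3024  0.1406] 76
 fin 174 [ 0.4527 -0.2956  0.1092] [[0.4248, -0.3011, 0.0762], [0.4768, -0.2872, 0.1338]] ((450.73388671875, -292.057861328125), (17.244815826416016, 58.14293670654297), 81.97974395751953)
top [ 0.4697 -0.2888  0.0931] [ 0.812 -0.122 -0.57 ] 474 [[0.4249, -0.3448, 0.0274], [0.5089, -0.2344, 0.1478]]
 tab [ 0.5012 -0.2932  0.1404] 89
 fin 117 [ 0.4499 -0.2852  0.1118] [[0.4214, -0.2944, 0.0819], [0.4803, -0.2788, 0.1363]] ((451.1501159667969, -286.80908203125), (12.323342323303223, 62.46427536010742), 81.83832550048828)
scene lip ((452.5893859863281, -30.207035064697266), (19.229494094848633, 108.66828918457031), 3.666194438934326)
scene rim 574 ((542.4541015625, -20.432769775390625), (199.88189697265625, 138.35379028320312), 3.007805347442627) [ 0.44561371 -0.09372925] [0.64464514 0.05290579]
scene post 32 [ 0.68657372 -0.02975945]
scene hub 154 [ 0.62837841 -0.01507649] [ 0.60207341 -0.04635494] [0.65788116 0.01192321]
top lip ((454.2309875488281, -22.12027359008789), (17.50334358215332, 96.93930053710938), 2.6198432445526123)
top rim 616 ((543.0376586914062, -18.075355529785156), (196.6743621826172, 137.4681854248047), 3.105422258377075) [ 0.44147786 -0.09010551] [0.64400167 0.05430556]
top post 19 [ 0.68472906 -0.02020566]
top hub 131 [ 0.62575051 -0.00407793] [ 0.60237034 -0.02488115] [0.65405214 0.02228109]
```

>>> move_arm --pt "0.01 0 0.005 0 0.045" --pt "0.015 0 0.015 0 0.045" --pt "0.015 0 0.02 0 0.045" --pt "0.012 0 0.02 0 0.045" --pt "0.005 0 0.02 0 0.045" --pt "0 0 0.02 0 0.045" --pt "0 0 0.012 0 0.045" --pt "0 0 0 0 0.045" --pt "0 0 0 0 0.045"

```text
clock: 13.73
tool_pos: [0.4554, -0.2909, 0.3064]
eef_rot: [0.071, 0.997, -0.0, 0.0]
contact_force: [-0.0, 0.3, 0.1]
opening: 0.511
finger_force: 0.0
```

Run:
```python
from h import *
go([.455,-.2915,.107],172)
```

```text
t 13.73 grasp [ 0.4554 -0.2909  0.1594] yaw 171.82 z_t [ 0. -0. -1.] F [-0.   0.3  0.1] open 45.0 grip 0.0 q [ 0.93  0.83 -0.77  1.89  0.83  0.77  1.11]
  tool shift [ 0.0003 -0.0007  0.0524] spin -0.0031
```

>>> move_arm --pt "0 0 0.01 0 0.045" --pt "0 0 0.015 0 0.04" --pt "0 0 0.015 0 0.035" --pt "0 0 0.01 0 0.03" --pt "0 0 0.002 0 0.025" --pt "0 0 0 0 0.02" --pt "0 0 0 0 0.0" --pt "0 0 0 0 0.0" --pt "0 0 0 0 0.0" --pt "0 0 0 0 0.0" --newtons 12

```text
clock: 14.57
tool_pos: [0.4539, -0.2909, 0.2542]
eef_rot: [0.071, 0.997, -0.0, -0.001]
contact_force: [-5.1, 1.5, 2.4]
opening: 0.137
finger_force: 15.9
```

Run:
```python
from h import *
go([.455,-.2915,.107],172)
```

```text
t 14.57 grasp [ 0.4535 -0.291   0.1072] yaw 171.87 z_t [-0.003 -0.    -1.   ] F [-5.1  1.5  2.4] open 12.1 grip 15.9 q [ 0.88  0.9  -0.69  1.93  0.93  0.68  1.03]
  tool shift [-0.0016 -0.0003  0.0002] spin -0.0023
```

>>> move_arm --pt "0 0 -0.003 0 0" --pt "0.002 0 -0.006 0 0" --pt "0.002 0 -0.01 0 0" --pt "0 0 -0.015 0 0" --pt "0 0 -0.015 0 0" --pt "0 0 -0.015 0 0" --pt "0 0 -0.012 0 0" --pt "0 0 -0.01 0 0" --pt "0 0 -0.004 0 0" --pt "0 0 0 0 0"

```text
clock: 15.4
tool_pos: [0.4513, -0.2905, 0.3453]
eef_rot: [0.071, 0.997, -0.0, 0.001]
contact_force: [-0.6, 0.7, -3.5]
opening: 0.136
finger_force: 15.5
```

```bash
cat > pitch.py <<'E'
from h import *
import sys
s0=r.get_state();g=s0['tool_pos']-[0,0,.147];go(g)
for n in('scene','top'):
    s=snap(n);C=cloud(s)
    lo=g-[.1,.075,.1];hi=g+[.1,.075,.1]
    if '-b' in sys.argv: lo[2]=.0
    p=C[hsvm(s,*BLUE)&box(C,lo,hi)]
    c,nn,k=plane(p,.003);nn*=np.sign(nn[2]);q=p[k]
    print(n,len(p),k.sum(),'c',c.round(4),'n',nn.round(3),'pitch',np.degrees(np.arctan2(-nn[0],nn[2])).round(1),'roll(y)',nn[1].round(3),'ext',np.percentile(p,[1,99],0).round(4).tolist())
    p=C[hsvm(s,*YEL)&box(C,lo,hi)];print(' fin',len(p),p.mean(0).round(4) if len(p) else '')
E
python3 pitch.py
```

```text
t 15.4 grasp [ 0.4516 -0.2906  0.1983] yaw 171.86 z_t [ 0.002 -0.001 -1.   ] F [-0.6  0.7 -3.5] open 12.0 grip 15.5 q [ 0.96  0.77 -0.82  1.88  0.76  0.83  1.17]
  tool shift [0.0003 0.0001 0.    ] spin 0.0
scene 353 296 c [ 0.4751 -0.3067  0.1916] n [-0.82   0.13   0.557] pitch 55.8 roll(y) 0.13 ext [[0.4271, -0.3523, 0.1239], [0.51, -0.2473, 0.2413]]
 fin 83 [ 0.4625 -0.3008  0.226 ]
top 336 249 c [ 0.4497 -0.2717  0.1555] n [-0.819  0.118  0.561] pitch 55.6 roll(y) 0.118 ext [[0.4191, -0.3348, 0.1155], [0.5079, -0.2315, 0.2557]]
 fin 42 [ 0.4386 -0.2744  0.2191]
```

>>> move_arm --pt "0 0 -0.015 -0.097 0" --pt "0 0 -0.015 -0.097 0" --pt "-0.0218 0.0117 0 0 0" --pt "-0.0218 0.0117 0 0 0" --pt "-0.0218 0.0117 0 0 0" --pt "-0.0218 0.0117 0 0 0" --pt "-0.0218 0.0117 0 0 0" --pt "-0.0218 0.0117 0 0 0" --pt "-0.0218 0.0117 0 0 0" --pt "0 0 0.01 0 0"

```text
clock: 16.33
tool_pos: [0.6032, -0.1959, 0.3653]
eef_rot: [-0.029, 1.0, 0.002, 0.004]
contact_force: [1.6, 1.4, -2.8]
opening: 0.141
finger_force: 14.8
```

>>> move_arm --pt "0 0 0.02 0 0" --pt "0 0 0.025 0 0" --pt "0 0 0.025 0 0" --pt "0 0 0.025 0 0" --pt "0 0 0.015 0 0" --pt "0 0 0.006 0 0" --pt "0 0 0 0 0"

```text
clock: 16.92
tool_pos: [0.5985, -0.2006, 0.2464]
eef_rot: [-0.026, 1.0, 0.0, -0.002]
contact_force: [0.3, 0.4, -3.0]
opening: 0.134
finger_force: 14.8
```

```bash
python3 pitch.py -b
```

```text
t 16.92 grasp [ 0.598  -0.2005  0.0994] yaw -176.99 z_t [-0.003  0.001 -1.   ] F [ 0.3  0.4 -3. ] open 11.8 grip 14.8 q [ 0.64  1.01 -0.76  1.64  0.87  0.87  1.14]
  tool shift [-0.0005 -0.0001  0.    ] spin 0.0
scene 294 232 c [ 0.6243 -0.2203  0.1016] n [-0.805 -0.07   0.589] pitch 53.8 roll(y) -0.07 ext [[0.5798, -0.2582, 0.036], [0.6553, -0.1468, 0.1438]]
 fin 73 [ 0.6135 -0.2082  0.1203]
top 313 201 c [ 0.5942 -0.1825  0.0579] n [-0.832 -0.046  0.553] pitch 56.4 roll(y) -0.046 ext [[0.5698, -0.2503, 0.0166], [0.6479, -0.1428, 0.1506]]
 fin 45 [ 0.5852 -0.1873  0.1191]
```

>>> move_arm --pt "0 0 0.008 0 0" --pt "0 0 0.008 0 0" --pt "0 0 0.001 0 0" --pt "-0.006 0 0.003 0 0" --pt "-0.006 0 0.003 0 0" --pt "-0.006 0 0.004 0 0" --pt "-0.006 0 0.004 0 0" --pt "-0.005 0 0.005 0 0" --pt "0 0 0 0 0" --newtons 8

```text
clock: 17.77
tool_pos: [0.629, -0.1988, 0.2108]
eef_rot: [-0.026, 1.0, 0.0, -0.0]
contact_force: [1.2, -0.8, -3.1]
opening: 0.137
finger_force: 8.0
```

```bash
python3 pitch.py -b
```

```text
t 17.77 grasp [ 0.629  -0.1987  0.0638] yaw -177.01 z_t [-0.     0.001 -1.   ] F [ 1.2 -0.8 -3.1] open 12.1 grip 8.0 q [ 0.6   1.08 -0.74  1.56  0.89  0.87  1.15]
  tool shift [ 0.     -0.0001  0.    ] spin 0.0
scene 737 592 c [ 0.6483 -0.2113  0.0482] n [-0.46  -0.03   0.887] pitch 27.4 roll(y) -0.03 ext [[0.5736, -0.2562, 0.0069], [0.7033, -0.1441, 0.0763]]
 fin 99 [ 0.6491 -0.2045  0.0802]
top 547 286 c [ 0.6065 -0.1896  0.0266] n [-0.47  -0.038  0.882] pitch 28.1 roll(y) -0.038 ext [[0.5723, -0.2508, 0.0031], [0.6888, -0.141, 0.1308]]
 fin 37 [ 0.6152 -0.187   0.09  ]
```

Pitch is now 28°. A bit more, to about 17°.

>>> move_arm --pt "-0.003 0 0.004 0 0" --pt "-0.003 0 0.004 0 0" --pt "-0.002 0 0.004 0 0" --pt "-0.001 0 0.002 0 0" --pt "0 0 0 0 0"

```text
clock: 18.28
tool_pos: [0.6373, -0.1986, 0.1976]
eef_rot: [-0.026, 1.0, 0.0, -0.0]
contact_force: [-0.2, 1.0, -4.6]
opening: 0.134
finger_force: 8.0
```

>>> move_arm --pt "0 0 -0.005 0 0" --pt "0 0 -0.015 0 0" --pt "0 0 -0.02 0 0" --pt "0 0 -0.025 0 0" --pt "0 0 -0.025 0 0" --pt "0 0 -0.02 0 0" --pt "0 0 -0.01 0 0" --pt "0 0 0 0 0" --newtons 15

```text
clock: 18.95
tool_pos: [0.6378, -0.1984, 0.322]
eef_rot: [-0.026, 1.0, -0.001, 0.003]
contact_force: [0.6, 0.5, -3.8]
opening: 0.131
finger_force: 15.0
```

```bash
python3 pitch.py
```

```text
t 18.95 grasp [ 0.6386 -0.1986  0.175 ] yaw -177.02 z_t [ 0.006 -0.001 -1.   ] F [ 0.6  0.5 -3.8] open 11.6 grip 15.0 q [ 0.63  0.96 -0.82  1.48  0.77  1.04  1.24]
  tool shift [0.0008 0.0002 0.    ] spin 0.0
scene 887 719 c [ 0.655  -0.2125  0.1546] n [-0.267 -0.003  0.964] pitch 15.5 roll(y) -0.003 ext [[0.5738, -0.2565, 0.1302], [0.7143, -0.1436, 0.1713]]
 fin 131 [ 0.6594 -0.2042  0.1884]
top 700 412 c [ 0.6137 -0.1914  0.1408] n [-0.263  0.016  0.965] pitch 15.2 roll(y) 0.016 ext [[0.5724, -0.251, 0.126], [0.6997, -0.1423, 0.229]]
 fin 43 [ 0.626  -0.1841  0.2047]
```

```bash
cat > cov.py <<'E'
from h import *
O=np.array([.529,-.0183,0]);YB=np.radians(3.0);BX=np.array([np.cos(YB),np.sin(YB),0]);BY=np.array([-np.sin(YB),np.cos(YB),0])
def tobox(p):d=np.asarray(p)-O;return np.stack([d@BX,d@BY,d[...,2]],-1)
def cover(th=None,show=True):
    st=r.get_state();g=st['tool_pos']-[0,0,.147]
    print('t',round(st['clock'],2),'grasp box',(tobox(g)*1000).round(1),'F',st['contact_force'].round(1))
    for n in('scene','top'):
        s=snap(n);C=cloud(s);K=s['mtx'];Rm=R.from_quat(s['orientation']).as_matrix()
        m=hsvm(s,*BLUE)&box(C,g-[.11,.08,.09],g+[.11,.08,.07])
        B=tobox(C); m&=~((B[...,0]<-.06)&(B[...,2]>.074)&(B[...,2]<.08)&(abs(B[...,1])<.052)) if g[2]<.15 else True
        if m.sum()<40: print(n,'few');continue
        c,nn,k=plane(C[m],.003);nn*=np.sign(nn[2]);th=np.arctan2(-nn@BX,nn[2])
        # cast mask pixels on the fitted front-face plane
        v,u=np.nonzero(m);d=np.stack([(u-K[0,2])/K[0,0],-(v-K[1,2])/K[1,1],-np.ones(len(u))],-1)@Rm.T
        P=s['eye']+d*(((c-s['eye'])@nn)/(d@nn))[:,None]
        ex=BX*np.cos(th)+np.array([0,0,np.sin(th)]);lx=(P-g)@ex;ly=(P-g)@BY
        mid=abs(ly)<.005
        print(n,m.sum(),'pitch',np.degrees(th).round(1),'h(face under grip)',round((g-c)@nn*1000,1),'x ext all',np.percentile(lx,[.3,99.7])*1000//.1/10,'y ext',np.percentile(ly,[1,99])*1000//.1/10,'yaw',end=' ')
        e=[(y,lx[abs(ly-y)<.003].min()) for y in np.arange(-.03,.031,.006) if (abs(ly-y)<.003).any()];e=np.array(e)
        print(np.degrees(-np.polyfit(e[:,0],e[:,1],1)[0]).round(1),'tongue edge',np.median(e[:,1]).round(4))
if __name__=='__main__':cover()
E
python3 cov.py
```

```text
t 19.05 grasp box [  98.1 -185.9  171.2] F [-0.5 -0.2 -4.1]
scene 892 pitch 14.6 h(face under grip) 23.5 x ext all [-74.9  75.7] y ext [-61.1  52.9] yaw -121.1 tongue edge -0.0683
top 693 pitch 13.7 h(face under grip) 26.2 x ext all [-74.9  59.5] y ext [-51.4  55.8] yaw 0.5 tongue edge -0.0743
```

```bash
cat >> cov.py <<'E'
def gobox(b):go(O+BX*b[0]/1000+BY*b[1]/1000+np.array([0,0,b[2]/1000]),183.0)
E
python3 -c "
from cov import *
gobox([12,0,135])"
```

```text
t 19.15 grasp [ 0.6359 -0.1989  0.1697] yaw -177.0 z_t [-0.003 -0.    -1.   ] F [-0.8 -0.4 -3.6] open 11.8 grip 15.0 q [ 0.63  0.96 -0.82  1.49  0.77  1.04  1.24]
  tool shift [0.0853 0.186  0.0347] spin -6.2831
```

>>> move_arm --pt "0.005 0.01 0 0 0" --pt "0.01 0.02 0 0 0" --pt "0.012 0.027 0 0 0" --pt "0.013 0.03 0 0 0" --pt "0.013 0.03 0.004 0 0" --pt "0.012 0.027 0.006 0 0" --pt "0.01 0.022 0.008 0 0" --pt "0.008 0.015 0.01 0 0" --pt "0.002 0.005 0.008 0 0" --pt "0 0 0 0 0" --newtons 18

```text
clock: 19.98
tool_pos: [0.5409, -0.0156, 0.2802]
eef_rot: [-0.028, 1.0, 0.0, -0.002]
contact_force: [1.1, 0.2, -4.1]
opening: 0.138
finger_force: 18.0
```

>>> move_arm --pt "0 0 0 0 0" --pt "0 0 0 0 0" --pt "0 0 0 0 0"

```text
clock: 20.23
tool_pos: [0.543, -0.0184, 0.2823]
eef_rot: [-0.025, 1.0, -0.0, 0.0]
contact_force: [1.0, 0.0, -3.0]
opening: 0.132
finger_force: 18.0
```

```bash
python3 -c "
from cov import *
cover();gobox([10,0,113])
s=ld('top');cv2.imwrite('pics/ins1.png',cv2.resize(s['color'][170:290,260:380,::-1],None,fx=4.5,fy=4.5,interpolation=cv2.INTER_CUBIC))"
```

```text
t 20.23 grasp box [ 14.   -0.8 135.3] F [ 1.  0. -3.]
scene 768 pitch 14.7 h(face under grip) 23.2 x ext all [-102.6   76.2] y ext [-76.1  51.4] yaw -89.7 tongue edge -0.0974
top 657 pitch 18.1 h(face under grip) 22.0 x ext all [-109.9   50.1] y ext [-50.   55.7] yaw -0.4 tongue edge -0.1065
t 20.33 grasp [ 0.543  -0.0182  0.1354] yaw -177.1 z_t [ 0.001 -0.    -1.   ] F [ 0.6  0.5 -3.7] open 11.7 grip 18.0 q [ 0.38  0.87 -0.75  1.9   0.88  0.74  0.73]
  tool shift [0.004  0.0006 0.0224] spin -6.285
```

View pics/ins1.png

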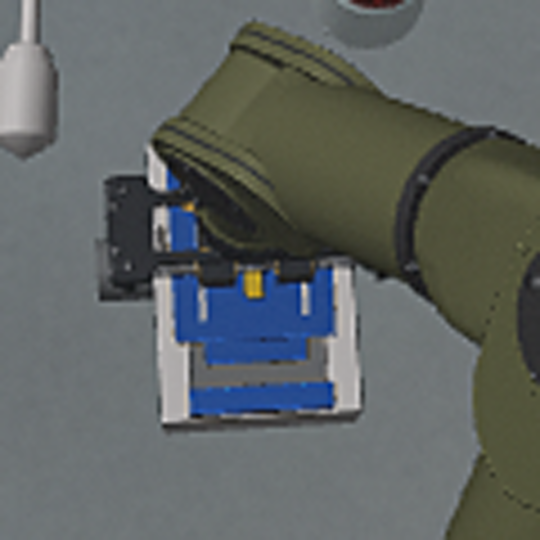

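Tongue (256,352) sits in front of the lip (262,400); slightly to +y by 1–2 mm, which I correct. Lower to slot height.

>>> move_arm --pt "0.002 -0.001 0.006 0 0" --pt "0.002 0 0.008 0 0" --pt "0 0 0.006 0 0" --pt "0 0 0.002 0 0" --pt "0 0 0 0 0" --pt "0 0 0 0 0" --pt "0 0 0 0 0"

```text
clock: 20.92
tool_pos: [0.5387, -0.0184, 0.2603]
eef_rot: [-0.026, 1.0, 0.0, 0.0]
contact_force: [-0.3, -0.0, -3.9]
opening: 0.133
finger_force: 18.0
```

```bash
cat > side.py <<'E'
from cov import *
gobox([-10,-1.5,112])
s=snap('scene');C=cloud(s);B=tobox(C)*1000
m=hsvm(s,*BLUE)&box(B,[-100,-70,50],[100,70,130])
p=B[m&(B[...,1]<-30)]
for x in range(-90,90,8):
    q=p[abs(p[:,0]-x)<4]
    if len(q)>3: print(x,len(q),np.percentile(q[:,2],[5,50,95]).round(1),end=' | ')
p=B[m&(abs(B[...,1])<30)&(B[...,0]<20)]
print()
for x in range(-90,20,6):
    q=p[abs(p[:,0]-x)<3]
    if len(q)>3: print(x,len(q),np.percentile(q[:,2],[5,50,95]).round(1),end=' | ')
E
python3 side.py
```

```text
t 20.92 grasp [ 0.5388 -0.0184  0.1133] yaw -177.0 z_t [ 0.  0. -1.] F [-0.3 -0.  -3.9] open 11.8 grip 18.0 q [ 0.36  0.89 -0.71  1.92  0.93  0.69  0.69]
  tool shift [ 0.0198 -0.0009  0.0013] spin -6.2832
-82 22 [62.  76.7 80.9] | -74 26 [62.5 77.  82.1] | -66 11 [66.2 77.5 82. ] | -42 10 [72.8 75.4 78.2] | -34 18 [71.6 77.8 81.2] | -26 15 [75.7 80.7 82.5] | -18 19 [74.6 81.5 85.7] | -10 18 [79.2 84.4 87.5] | -2 15 [80.6 85.7 90. ] | 6 18 [80.5 89.1 92.2] | 14 17 [86.7 90.4 93.9] | 22 18 [85.3 92.1 95. ] | 30 19 [89.9 94.6 99.1] | 38 16 [91.7 94.9 99.1] | 46 13 [ 94.5  98.4 102.6] | 54 23 [ 94.7 100.7 104.9] | 62 18 [ 94.9 103.2 109.5] | 70 24 [ 96.3 103.6 108.9] | 
-84 18 [73.5 78.  79.9] | -78 16 [74.6 78.  81.4] | -72 16 [72.7 78.8 82.5] | -60 6 [64.2 65.4 69.4] | -54 12 [68.5 70.6 75.2] | -48 16 [69.3 72.5 75.7] | -42 12 [72.5 75.8 78.8] | -36 11 [73.9 78.3 83.3] | -30 13 [75.2 79.9 82.9] | -24 12 [78.5 82.1 83.4] | -18 9 [78.2 82.4 85.6] | -12 8 [80.7 83.1 87.2] | -6 9 [83.2 85.2 87.7] | 0 8 [84.3 87.5 90.4] | 6 8 [84.2 88.5 92.1] | 12 7 [87.1 90.  97.9] | 18 7 [90.3 92.7 95. ] |
```

>>> move_arm --pt "0.003 -0.0005 0.0005 0 0" --pt "0.003 -0.0005 0 0 0" --pt "0.003 0 0 0 0" --pt "0.003 0 0 0 0" --pt "0 0 0 0 0"

```text
clock: 21.38
tool_pos: [0.5258, -0.0203, 0.2597]
eef_rot: [-0.026, 1.0, -0.0, -0.0]
contact_force: [-1.4, -0.4, -3.8]
opening: 0.135
finger_force: 18.0
```

>>> move_arm --pt "0.002 0 0.0005 0 0" --pt "0.002 0 0.0005 0 0" --pt "0.002 0 0 0 0" --pt "0 0 0 0 0"

```text
clock: 21.72
tool_pos: [0.5202, -0.0205, 0.2586]
eef_rot: [-0.026, 1.0, -0.0, -0.0]
contact_force: [-0.8, 0.0, -3.7]
opening: 0.133
finger_force: 18.0
```

```bash
python3 side.py
```

```text
t 21.72 grasp [ 0.5201 -0.0206  0.1116] yaw -176.99 z_t [-0.001 -0.    -1.   ] F [-0.8  0.  -3.7] open 11.7 grip 18.0 q [ 0.36  0.88 -0.7   1.98  0.96  0.65  0.65]
  tool shift [ 0.001   0.0003 -0.0004] spin -6.283
-82 22 [64.9 75.1 82.9] | -74 24 [63.4 75.5 80.5] | -66 21 [63.6 74.2 82.9] | -58 16 [69.7 75.1 78.1] | -50 17 [69.9 76.5 81.2] | -42 17 [75.  78.  82.7] | -34 18 [76.2 80.9 83.8] | -26 19 [79.4 81.5 84.9] | -18 15 [79.1 84.  87.4] | -10 11 [84.5 87.6 91.1] | -2 18 [85.3 88.3 93.8] | 6 19 [89.4 91.6 94.7] | 14 17 [85.6 93.7 97.2] | 22 19 [90.9 94.7 99.5] | 30 16 [ 95.7  98.3 100.8] | 38 20 [ 94.2 101.1 103.8] | 46 18 [ 97.  101.1 105.9] | 54 21 [ 96.8 101.4 108.3] | 
-84 8 [74.3 76.9 80.3] | -78 16 [71.3 76.7 80.2] | -72 19 [69.3 73.8 79.2] | -66 13 [69.2 71.9 78.3] | -60 12 [70.4 74.3 77.5] | -54 12 [72.  75.2 77.4] | -48 10 [74.9 76.9 80. ] | -42 12 [77.3 80.2 82.2] | -36 8 [79.5 80.1 83.2] | -30 9 [80.3 82.3 86.5] | -24 12 [80.6 83.5 86.4] | -18 6 [81.1 83.7 85. ] | -12 9 [83.9 87.4 90.4] | -6 8 [85.9 89.2 95. ] | 0 9 [86.3 90.6 95.9] | 6 9 [88.9 91.3 93.1] | 12 9 [90.8 94.  94.8] | 18 14 [91.  94.1 97.6] |
```

Tongue under the lip with no contact force. Loosen the grip and lower the cover, following the arc around the tongue tip.

>>> move_arm --pt "0 0 0 0 0" --pt "0 0 0.002 0 0" --pt "-0.0005 0 0.002 0 0" --pt "-0.001 0 0.002 0 0" --pt "-0.001 0 0.002 0 0" --pt "-0.001 0 0.002 0 0" --pt "0 0 0 0 0" --newtons 8

```text
clock: 22.35
tool_pos: [0.5244, -0.0203, 0.2483]
eef_rot: [-0.026, 1.0, 0.0, -0.0]
contact_force: [0.8, 0.4, -1.8]
opening: 0.133
finger_force: 8.0
```

```bash
python3 side.py
python3 - <<'E'
from h import *
s=ld('scene');cv2.imwrite('pics/ins2.png',cv2.resize(s['color'][210:330,270:420,::-1],None,fx=4.5,fy=4.5,interpolation=cv2.INTER_CUBIC))
E
```

```text
t 22.35 grasp [ 0.5243 -0.0203  0.1013] yaw -177.02 z_t [-0.  0. -1.] F [ 0.8  0.4 -1.8] open 11.7 grip 8.0 q [ 0.35  0.9  -0.69  1.97  0.97  0.64  0.64]
  tool shift [ 0.0052  0.0002 -0.0107] spin -6.2835
-82 19 [67.2 75.7 81.1] | -74 23 [64.8 73.9 81.8] | -66 24 [64.6 74.6 82.9] | -58 17 [66.6 71.5 74.9] | -50 17 [67.9 71.8 77. ] | -42 17 [68.6 72.3 76.9] | -34 17 [69.5 74.1 77.6] | -26 19 [67.2 73.  78.9] | -18 21 [70.9 75.6 80. ] | -10 18 [72.  76.8 80.2] | -2 14 [71.3 75.2 80.3] | 6 18 [72.5 78.9 81. ] | 14 18 [74.5 78.  84. ] | 22 14 [75.2 81.  83.7] | 30 21 [75.7 82.7 85.5] | 38 16 [77.9 80.7 84.1] | 46 20 [76.4 83.8 86.8] | 54 32 [71.7 84.1 90.1] | 
-84 4 [75.3 77.4 78.1] | -78 9 [72.  77.4 80.4] | -72 17 [63.2 75.3 82.1] | -66 13 [66.1 68.9 75.7] | -60 10 [67.1 69.6 72.1] | -54 9 [68.8 70.6 73. ] | -48 11 [68.5 71.8 75. ] | -42 9 [69.9 72.7 75. ] | -36 8 [69.  71.9 75.4] | -30 8 [72.4 74.2 77.2] | -24 8 [71.2 73.5 76.3] | -18 9 [68.6 74.1 80.8] | -12 5 [74.1 76.3 78.2] | -6 12 [74.1 76.6 82.2] | 0 8 [75.7 79.2 85. ] | 6 9 [78.3 79.7 82.8] | 12 13 [76.1 79.3 86.2] | 18 9 [74.  79.1 81.3] |
```

View pics/ins2.png

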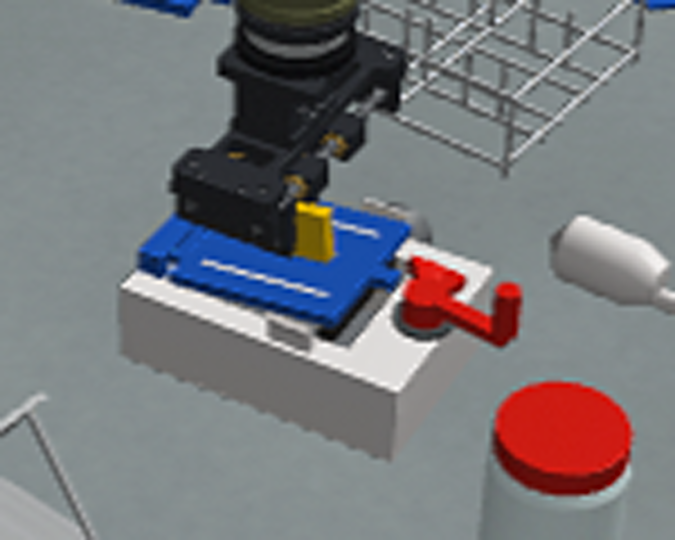

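Ten pictures are used up: the cover is between the guides with its tongue under the lip (160,245), tab near the open cam (400,280). From here I go on numbers.

>>> move_arm --pt "-0.0008 0 0.002 0 0" --pt "-0.0008 0 0.002 0 0" --pt "-0.0005 0 0.0015 0 0" --pt "-0.0003 0 0.001 0 0" --pt "0 0 0 0 0"

```text
clock: 22.82
tool_pos: [0.5265, -0.0202, 0.2421]
eef_rot: [-0.026, 1.0, -0.0, -0.0]
contact_force: [-0.2, -0.2, -2.2]
opening: 0.136
finger_force: 8.0
```

```bash
python3 side.py
```

```text
t 22.82 grasp [ 0.5264 -0.0203  0.0951] yaw -177.01 z_t [-0. -0. -1.] F [-0.2 -0.2 -2.2] open 12.0 grip 8.0 q [ 0.35  0.91 -0.68  1.97  0.98  0.64  0.63]
  tool shift [ 0.0073  0.0003 -0.0169] spin -6.2833
-82 22 [66.  76.1 81.3] | -74 25 [63.8 73.3 79.9] | -66 19 [63.3 71.4 79.7] | -58 15 [63.3 68.1 71.7] | -50 19 [66.5 70.1 74. ] | -42 20 [64.2 70.1 72.7] | -34 16 [64.9 69.3 72.1] | -26 17 [65.9 70.6 72.9] | -18 18 [65.6 70.1 74.8] | -10 15 [64.4 69.6 72.6] | -2 14 [65.1 71.2 74.1] | 6 20 [68.5 71.8 76.3] | 14 10 [66.4 71.1 74. ] | 22 16 [68.4 74.6 78.4] | 30 12 [66.9 72.7 76.2] | 38 17 [68.8 72.1 77. ] | 46 16 [65.3 73.  75.9] | 54 26 [62.6 72.3 76.7] | 62 4 [67.8 69.6 74. ] | 
-84 9 [73.3 76.6 79. ] | -72 13 [60.8 67.6 79.4] | -66 12 [64.2 67.2 79.3] | -60 5 [64.6 67.5 71.6] | -54 9 [65.8 70.1 71.2] | -48 6 [66.2 70.8 73.3] | -42 9 [67.  69.7 73.5] | -36 9 [65.4 68.6 73. ] | -30 7 [67.4 69.6 73.4] | -24 8 [67.2 70.3 72.1] | -18 10 [67.  70.2 73.9] | -12 6 [67.2 69.6 75.5] | -6 9 [66.2 71.5 76.2] | 0 9 [68.4 71.7 80. ] | 6 12 [67.3 71.2 73.9] | 12 9 [68.5 71.3 75.2] | 18 11 [67.5 73.1 75.1] |
```

>>> move_arm --pt "0 0 0.001 0 0" --pt "0 0 0 0 0" --pt "0 0 0 0 0" --pt "0 0 0 0 0.04" --pt "0 0 0 0 0.04" --pt "0 0 0 0 0.04" --pt "0 0 -0.005 0 0.04" --pt "0 0 -0.015 0 0.04" --pt "0 0 -0.025 0 0.04" --pt "0 0 -0.03 0 0.04"

```text
clock: 23.7
tool_pos: [0.5259, -0.0203, 0.3163]
eef_rot: [-0.026, 1.0, 0.0, -0.002]
contact_force: [0.8, -0.2, 0.5]
opening: 0.454
finger_force: 0.0
```

>>> move_arm --pt "-0.01 0 -0.02 -0.12 0.04" --pt "-0.02 0 0 -0.12 0.04" --pt "-0.02 0 0 -0.12 0.04" --pt "-0.02 0 0 -0.12 0.04" --pt "0 0 0 -0.12 0.04" --pt "0 0 0 -0.12 0.04" --pt "0 0 0 -0.12 0.04" --pt "0 0 0 -0.12 0.04" --pt "0 0 0 0 0.04" --pt "0 0 0 0 0.04"

```text
clock: 24.53
tool_pos: [0.5936, -0.0026, 0.3363]
eef_rot: [-0.483, 0.875, 0.0, -0.0]
contact_force: [-0.7, -0.4, 0.0]
opening: 0.458
finger_force: 0.0
```

```bash
cat > chk.py <<'E'
from cov import *
for n in('scene','top'):
    s=snap(n);B=tobox(cloud(s))*1000
    m=hsvm(s,*BLUE)&box(B,[-64,-70,50],[100,70,100]);p=B[m]
    if m.sum()>50:
        c,nn,k=plane(p,3);nn*=np.sign(nn[2]);print(n,m.sum(),k.sum(),'c',c.round(1),'face z at 0,0',round(c[2]+(nn[:2]@c[:2])/nn[2],1),'n',nn.round(3),'pitch',np.degrees(np.arctan2(-nn[0],nn[2])).round(2),'x99',np.percentile(p[:,0],99).round(1),'tab x',np.percentile(p[abs(p[:,1])<6][:,0],98).round(1),'y',np.percentile(p[:,1],[2,98]).round(1))
    y=B[hsvm(s,*YEL)&box(B,[-64,-70,50],[100,70,140])]
    if len(y): print('  fin',len(y),y.mean(0).round(1),np.percentile(y,[3,97],0).round(0).tolist())
    q=B[hsvm(s,*RED)&box(B,[0,-110,104],[185,110,140])]
    if len(q): print('  post',len(q),q.mean(0).round(1),'angle',np.arctan2(q.mean(0)[1],q.mean(0)[0]-97).round(3))
    q=B[hsvm(s,*BLUE)&box(B,[-100,-70,73],[-64,70,82])];print('  lip',len(q),q.mean(0).round(1),np.percentile(q,[3,97],0).round(0).tolist())
E
python3 chk.py; python3 -c "
from h import *
go([.685,-.022,.15],238)"
```

```text
scene 754 521 c [  5.4 -12.7  70.7] face z at 0,0 70.4 n [-0.033  0.012  0.999] pitch 1.92 x99 69.1 tab x 72.9 y [-58.   51.4]
  fin 218 [ 1.2 -6.7 94.3] [[-27.0, -14.0, 73.0], [28.0, 3.0, 111.0]]
  post 35 [155.4 -16.7 114.3] angle -0.278
  lip 135 [-76.8  -6.6  77.2] [[-87.0, -54.0, 73.0], [-67.0, 43.0, 81.0]]
top 1032 584 c [-6.4 -4.3 69.8] face z at 0,0 69.9 n [-0.032  0.023  0.999] pitch 1.83 x99 60.5 tab x 73.8 y [-52.2  52.7]
  fin 74 [ -1.2   1.2 106.6] [[-29.0, -4.0, 100.0], [25.0, 7.0, 116.0]]
  lip 140 [-75.2   0.5  77.5] [[-83.0, -45.0, 74.0], [-66.0, 45.0, 82.0]]
t 24.63 grasp [ 0.5937 -0.0026  0.1894] yaw -122.16 z_t [ 0. -0. -1.] F [0.3 0.1 0.2] open 39.6 grip 0.0 q [ 0.46  0.93 -1.04  1.71  0.91  1.07  1.69]
  tool shift [-0.0319 -0.0878  0.0394] spin -6.286
```

>>> move_arm --pt "-0.004 -0.01 0 0 0.045" --pt "-0.008 -0.02 0 0 0.045" --pt "-0.008 -0.023 0 0 0.045" --pt "-0.007 -0.02 0 0 0.045" --pt "-0.005 -0.015 0.01 0 0.045" --pt "0 0 0.015 0 0.045" --pt "0 0 0.01 0 0.045" --pt "0 0 0.004 0 0.045" --pt "0 0 0 0 0.045" --pt "0 0 0 0 0.045"

```text
clock: 25.47
tool_pos: [0.6846, -0.0216, 0.2972]
eef_rot: [-0.485, 0.874, 0.0, -0.0]
contact_force: [0.2, 0.3, 0.4]
opening: 0.51
finger_force: 0.0
```

```bash
python3 -c "
from h import *
go([.685,-.022,.106],238)"
```

```text
t 25.47 grasp [ 0.6845 -0.0216  0.1502] yaw -121.95 z_t [-0.001  0.    -1.   ] F [0.2 0.3 0.4] open 44.9 grip 0.0 q [ 0.41  1.07 -1.    1.43  0.94  1.15  1.85]
  tool shift [ 0.0001 -0.0007  0.0442] spin -6.2824
```

>>> move_arm --pt "0 0 0.012 0 0.045" --pt "0 0 0.015 0 0.045" --pt "0 0 0.012 0 0.045" --pt "0 0 0.005 0 0.045" --pt "0 0 0 0 0.045" --pt "0 0 0 0 0.025" --pt "0 0 0 0 0.0" --pt "0 0 0 0 0.0" --pt "0 0 0 0 0.0" --pt "0 0 0 0 0.0" --newtons 30

```text
clock: 26.3
tool_pos: [0.6847, -0.0217, 0.2534]
eef_rot: [-0.485, 0.875, 0.0, -0.001]
contact_force: [-3.3, 0.6, 1.8]
opening: 0.184
finger_force: 30.0
```

```bash
cat > arc.py <<'E'
from cov import *
import sys
ax=O+BX*.097; s=r.get_state(); g=s['tool_pos']-[0,0,.147]; d=g-ax
a0=np.arctan2(d@BY,d@BX); print('radius',np.hypot(d@BX,d@BY)*1000,'angle',a0.round(3)); go(g)
rad=float(sys.argv[1]);da=float(sys.argv[2]);n=int(sys.argv[3])
x=R.from_quat(s['eef_rot']).as_matrix();p=g.copy()
for i in range(1,n+1):
    a=a0+da*i; t=ax+rad*(BX*np.cos(a)+BY*np.sin(a)); print(round(a,2),((t-p)@x)[:2].round(4)); p=t
E
python3 arc.py .06 .12 15
```

```text
radius 59.402308716476135 angle -0.195
t 26.3 grasp [ 0.6844 -0.0217  0.1064] yaw -121.98 z_t [-0.002 -0.    -1.   ] F [-3.3  0.6  1.8] open 16.2 grip 30.0 q [ 0.4   1.12 -0.97  1.45  0.99  1.1   1.82]
  tool shift [-0.0002 -0.0002  0.    ] spin 0.0
-0.08 [-0.0068  0.0026]
0.04 [-0.006  0.004]
0.16 [-0.0054  0.0047]
0.28 [-0.0048  0.0053]
0.4 [-0.0042  0.0059]
0.52 [-0.0034  0.0063]
0.64 [-0.0026  0.0067]
0.76 [-0.0018  0.007 ]
0.88 [-0.001   0.0071]
1.0 [-0.0001  0.0072]
1.12 [0.0007 0.0072]
1.24 [0.0016 0.007 ]
1.36 [0.0024 0.0068]
1.48 [0.0032 0.0064]
1.6 [0.004 0.006]
```

Gripped the 17 mm post (16.2 mm reading). Turn in two steps.

>>> move_arm --pt "-0.0065 0.0028 0 0 0" --pt "-0.006 0.004 0 0 0" --pt "-0.0054 0.0047 0 0 0" --pt "-0.0048 0.0053 0 0 0" --pt "-0.0042 0.0059 0 0 0" --pt "-0.0034 0.0063 0 0 0" --pt "-0.0026 0.0067 0 0 0" --pt "0 0 0 0 0"

```text
clock: 26.97
tool_pos: [0.6747, 0.0257, 0.2536]
eef_rot: [-0.485, 0.874, -0.001, 0.004]
contact_force: [8.8, 1.9, -7.5]
opening: 0.177
finger_force: 30.0
```

```bash
python3 arc.py .06 .08 14; python3 chk.py
```

```text
radius 62.41376464519474 angle 0.62
t 26.97 grasp [0.676  0.0259 0.1066] yaw -121.94 z_t [ 0.009  0.002 -1.   ] F [ 8.8  1.9 -7.5] open 15.6 grip 30.0 q [ 0.34  1.11 -0.96  1.49  1.    1.07  1.73]
  tool shift [0.0009 0.001  0.    ] spin 0.0
0.7 [0.0015 0.0061]
0.78 [-0.0011  0.0047]
0.86 [-0.0007  0.0048]
0.94 [-0.0003  0.0048]
1.02 [0.0001 0.0048]
1.1 [0.0005 0.0048]
1.18 [0.0009 0.0047]
1.26 [0.0012 0.0046]
1.34 [0.0016 0.0045]
1.42 [0.002  0.0044]
1.5 [0.0023 0.0042]
1.58 [0.0026 0.004 ]
1.66 [0.0029 0.0038]
1.74 [0.0032 0.0035]
scene 743 546 c [  4.6 -13.   70.6] face z at 0,0 70.4 n [-0.042  0.005  0.999] pitch 2.4 x99 69.2 tab x 73.3 y [-58.5  51.4]
  fin 218 [ 0.8 -6.5 93.7] [[-29.0, -14.0, 72.0], [28.0, 2.0, 110.0]]
  post 29 [145.6  24.6 115.3] angle 0.469
  lip 136 [-76.6  -7.3  77.2] [[-86.0, -54.0, 74.0], [-68.0, 41.0, 81.0]]
top 1173 677 c [-1.5  0.7 70. ] face z at 0,0 70.1 n [-0.031  0.014  0.999] pitch 1.8 x99 61.3 tab x 74.9 y [-51.9  53.3]
  fin 74 [ -1.4   1.2 107.3] [[-29.0, -4.0, 101.0], [27.0, 7.0, 113.0]]
  lip 139 [-74.9  -0.   77.5] [[-83.0, -47.0, 74.0], [-67.0, 45.0, 82.0]]
```

>>> move_arm --pt "-0.0015 0.0046 0 0 0" --pt "-0.0011 0.0047 0 0 0" --pt "-0.0007 0.0048 0 0 0" --pt "-0.0003 0.0048 0 0 0" --pt "0.0001 0.0048 0 0 0" --pt "0.0005 0.0048 0 0 0" --pt "0.0009 0.0047 0 0 0" --pt "0 0 0 0 0" --newtons 40

```text
clock: 27.73
tool_pos: [0.6475, 0.0492, 0.2539]
eef_rot: [-0.486, 0.874, 0.003, 0.007]
contact_force: [9.9, 11.1, -11.3]
opening: 0.132
finger_force: 38.5
```

```bash
python3 arc.py .061 .08 7; python3 chk.py
```

```text
radius 66.07621935837562 angle 1.185
t 27.73 grasp [0.6488 0.0511 0.1069] yaw -121.79 z_t [ 0.009  0.013 -1.   ] F [  9.9  11.1 -11.3] open 11.6 grip 38.5 q [ 0.32  1.09 -0.97  1.58  1.01  1.02  1.64]
  tool shift [0.0023 0.0002 0.    ] spin 0.0
1.27 [0.0079 0.0037]
1.35 [0.0016 0.0046]
1.43 [0.002  0.0045]
1.51 [0.0023 0.0043]
1.59 [0.0027 0.0041]
1.67 [0.003  0.0038]
1.75 [0.0033 0.0036]
scene 713 496 c [  1.1 -15.7  69. ] face z at 0,0 68.8 n [-0.013  0.015  1.   ] pitch 0.77 x99 68.2 tab x 54.5 y [-61.2  48.3]
  fin 223 [-0.1 -9.8 92.6] [[-29.0, -16.0, 72.0], [26.0, -1.0, 109.0]]
  post 34 [118.7  49.4 115.2] angle 1.156
  lip 130 [-76.7  -7.3  77.7] [[-85.0, -54.0, 74.0], [-68.0, 43.0, 81.0]]
top 1139 645 c [-3.  -3.1 68.5] face z at 0,0 68.5 n [-0.011  0.001  1.   ] pitch 0.6 x99 58.6 tab x 59.6 y [-55.6  50. ]
  fin 56 [ -1.7  -2.1 105.8] [[-29.0, -7.0, 100.0], [26.0, 2.0, 113.0]]
  lip 148 [-74.8   0.2  77.3] [[-83.0, -45.0, 73.0], [-67.0, 47.0, 82.0]]
```

The pads have crept off-centre on the post (opening 11.6 mm). Open, look, re-centre and regrip.

>>> move_arm --pt "0 0 0 0 0.045" --pt "0 0 0 0 0.045" --pt "0 0 0 0 0.045" --pt "0 0 0 0 0.045" --pt "0 0 0 0 0.045"

```text
clock: 28.25
tool_pos: [0.6454, 0.0437, 0.2532]
eef_rot: [-0.485, 0.875, -0.0, -0.0]
contact_force: [0.1, -0.2, 1.3]
opening: 0.485
finger_force: 0.0
```

```bash
python3 arc.py .06 .08 1; python3 chk.py
python3 - <<'E'
from cov import *
# post in both views, rays at z=.118 (top face)
for n in('scene','top'):
    s=ld(n);B=tobox(cloud(s))*1000
    q=B[hsvm(s,(0,150,40),(8,255,255))&box(B,[60,-110,88],[185,110,140])];print(n,len(q),np.percentile(q,[3,50,97],0).round(1).tolist())
E
```

```text
radius 60.15163428488943 angle 1.189
t 28.25 grasp [0.6453 0.0435 0.1062] yaw -122.03 z_t [-0.    -0.001 -1.   ] F [ 0.1 -0.2  1.3] open 42.7 grip 0.0 q [ 0.33  1.09 -0.96  1.58  1.01  1.03  1.64]
  tool shift [-0.0001  0.0001  0.    ] spin 0.0
1.27 [0.0013 0.0046]
scene 712 491 c [  1.3 -15.4  68.9] face z at 0,0 68.5 n [-0.002  0.028  1.   ] pitch 0.09 x99 67.3 tab x 54.8 y [-61.1  48.3]
  fin 223 [-0.3 -9.4 92.2] [[-29.0, -16.0, 72.0], [27.0, 0.0, 108.0]]
  post 26 [119.5  44.2 114.7] angle 1.1
  lip 126 [-76.8  -6.   76.9] [[-86.0, -55.0, 73.0], [-68.0, 44.0, 81.0]]
top 1142 660 c [-3.  -2.8 68.5] face z at 0,0 68.6 n [-0.03   0.005  1.   ] pitch 1.72 x99 58.9 tab x 59.2 y [-56.  50.]
  fin 57 [ -1.3  -2.2 105.4] [[-29.0, -7.0, 98.0], [26.0, 2.0, 112.0]]
  lip 145 [-74.8   0.5  77.3] [[-83.0, -45.0, 74.0], [-67.0, 47.0, 81.0]]
scene 66 [[93.6, -15.8, 88.8], [117.6, 44.7, 100.8], [132.7, 53.1, 122.8]]
top 19 [[80.2, -11.5, 88.2], [100.9, 10.9, 90.0], [114.1, 44.1, 93.1]]
```

>>> move_arm --pt "0.0055 -0.003 0 0 0.045" --pt "0 0 0 -0.1 0.045" --pt "0 0 0 -0.1 0.045" --pt "0 0 0 -0.1 0.04" --pt "0 0 0 0 0.03" --pt "0 0 0 0 0.0" --pt "0 0 0 0 0.0" --pt "0 0 0 0 0.0" --pt "0 0 0 0 0.0" --newtons 25

```text
clock: 29.1
tool_pos: [0.6449, 0.0378, 0.2532]
eef_rot: [-0.61, 0.793, -0.0, -0.0]
contact_force: [-0.1, -0.2, 0.0]
opening: 0.186
finger_force: 25.0
```

```bash
python3 arc.py .06 .08 6
```

```text
radius 54.47312622661244 angle 1.162
t 29.1 grasp [0.6448 0.0377 0.1062] yaw -104.88 z_t [-0.    -0.001 -1.   ] F [-0.1 -0.2  0. ] open 16.4 grip 25.0 q [ 0.35  1.11 -1.01  1.58  1.04  1.07  1.92]
  tool shift [-0.0001 -0.      0.    ] spin 0.0
1.24 [-0.0059  0.0042]
1.32 [0.0001 0.0048]
1.4 [0.0005 0.0048]
1.48 [0.0009 0.0047]
1.56 [0.0013 0.0046]
1.64 [0.0016 0.0045]
```

Centred again (16.4 mm). Circle through the two grips puts the axis about 5 mm further to −y than I assumed; I follow the corrected arc.

>>> move_arm --pt "-0.0002 0.0042 0 0 0" --pt "0.0001 0.0042 0 0 0" --pt "0.0004 0.0042 0 0 0" --pt "0.0007 0.0041 0 0 0" --pt "0 0 0 0 0"

```text
clock: 29.52
tool_pos: [0.6308, 0.042, 0.2534]
eef_rot: [-0.61, 0.792, -0.001, 0.004]
contact_force: [9.5, 2.8, -8.3]
opening: 0.182
finger_force: 25.0
```

```bash
python3 arc.py .06 .08 1;python3 chk.py
```

```text
radius 55.42919836680406 angle 1.43
t 29.52 grasp [0.6319 0.0425 0.1064] yaw -104.82 z_t [ 0.008  0.003 -1.   ] F [ 9.5  2.8 -8.3] open 16.0 grip 25.0 q [ 0.36  1.09 -1.01  1.63  1.06  1.04  1.88]
  tool shift [0.0008 0.001  0.    ] spin 0.0
1.51 [-0.0029  0.0062]
scene 705 500 c [  2.1 -15.2  68.6] face z at 0,0 68.5 n [0.002 0.007 1.   ] pitch -0.13 x99 60.5 tab x 51.8 y [-61.2  48.7]
  fin 224 [-0.1 -9.7 92.1] [[-28.0, -17.0, 72.0], [27.0, -1.0, 108.0]]
  post 23 [105.5  49.  116. ] angle 1.399
  lip 131 [-76.2  -4.7  77.4] [[-86.0, -52.0, 73.0], [-67.0, 43.0, 81.0]]
top 1138 668 c [-2.3 -2.4 68.7] face z at 0,0 68.7 n [0.01  0.012 1.   ] pitch -0.58 x99 58.8 tab x 58.5 y [-55.9  50. ]
  fin 57 [ -1.2  -2.2 104.7] [[-29.0, -7.0, 97.0], [26.0, 2.0, 110.0]]
  lip 137 [-75.2   0.5  77.7] [[-83.0, -48.0, 74.0], [-67.0, 45.0, 81.0]]
```

>>> move_arm --pt "0.001 0.0041 0 0 0" --pt "0.0012 0.004 0 0 0" --pt "0.0015 0.0038 0 0 0" --pt "0.001 0.002 0 0 0" --pt "0 0 0 0 0"

```text
clock: 30.03
tool_pos: [0.617, 0.0425, 0.2538]
eef_rot: [-0.61, 0.792, -0.0, 0.007]
contact_force: [12.5, 7.3, -10.9]
opening: 0.187
finger_force: 25.0
```

```bash
python3 arc.py .06 .08 1;python3 chk.py
```

```text
radius 56.42828532723588 angle 1.677
t 30.03 grasp [0.6185 0.0437 0.1068] yaw -104.77 z_t [ 0.011  0.008 -1.   ] F [ 12.5   7.3 -10.9] open 16.4 grip 25.0 q [ 0.36  1.08 -1.01  1.68  1.07  1.02  1.85]
  tool shift [0.0015 0.0012 0.    ] spin 0.0
1.76 [-0.0001  0.0066]
scene 712 510 c [  0.4 -16.1  68.8] face z at 0,0 68.6 n [0.015 0.01  1.   ] pitch -0.84 x99 58.6 tab x 51.9 y [-60.6  47.5]
  fin 222 [ 0.  -9.6 92.1] [[-29.0, -17.0, 70.0], [27.0, -0.0, 109.0]]
  post 25 [ 92.4  50.3 115.9] angle 1.661
  lip 137 [-76.4  -5.6  77.4] [[-86.0, -53.0, 74.0], [-68.0, 44.0, 81.0]]
top 1139 678 c [-2.8 -3.7 68.3] face z at 0,0 68.3 n [0.008 0.006 1.   ] pitch -0.46 x99 58.8 tab x 57.9 y [-55.9  50. ]
  fin 57 [ -1.3  -2.2 105.2] [[-29.0, -7.0, 99.0], [25.0, 2.0, 112.0]]
  lip 125 [-75.1   1.3  77.4] [[-83.0, -46.0, 74.0], [-66.0, 46.0, 81.0]]
```

Cam is at the stop. Release and retreat.

>>> move_arm --pt "0 0 0 0 0.045" --pt "0 0 0 0 0.045" --pt "0 0 0 0 0.045" --pt "0 0 0 0 0.045" --pt "0 0 -0.01 0 0.045" --pt "0 0 -0.02 0 0.045" --pt "0 0 -0.03 0 0.045" --pt "0 0 -0.03 0 0.045" --pt "0 0 -0.03 0 0.045" --pt "0 0 -0.02 0 0.045"

```text
clock: 30.97
tool_pos: [0.6138, 0.0409, 0.3971]
eef_rot: [-0.61, 0.792, -0.0, 0.002]
contact_force: [-0.2, -0.1, -0.2]
opening: 0.509
finger_force: 0.0
```

>>> move_arm --pt "0 0.01 -0.02 0 0.045" --pt "0 0.02 0 0 0.045" --pt "0 0.02 0 0 0.045" --pt "0 0.02 0 0 0.045" --pt "0 0.01 0 0 0.045" --pt "0 0 0 0 0.045" --pt "0 0 0 0 0.045" --pt "0 0 0 0 0.045"

```text
clock: 31.63
tool_pos: [0.5373, 0.0604, 0.4136]
eef_rot: [-0.61, 0.793, -0.0, 0.0]
contact_force: [0.8, 0.0, -0.9]
opening: 0.51
finger_force: 0.0
```

```bash
python3 arc.py .06 .08 1;python3 chk.py
python3 - <<'E'
from cov import *
s=ld('top');B=tobox(cloud(s))*1000
q=B[hsvm(s,(0,150,40),(8,255,255))&box(B,[40,-110,60],[185,110,140])];print(len(q),np.percentile(q,[3,50,97],0).round(1).tolist(),cv2.minAreaRect(q[:,:2].astype(np.float32)))
q=q[q[:,2]>105];print('post',len(q),q.mean(0))
E
```

```text
radius 115.14078398669425 angle 2.396
t 31.63 grasp [0.5375 0.0604 0.2666] yaw -104.88 z_t [ 0.001 -0.    -1.   ] F [ 0.8  0.  -0.9] open 45.0 grip 0.0 q [ 0.44  0.81 -1.18  1.79  0.83  1.14  1.86]
  tool shift [0.     0.0001 0.    ] spin 0.0
2.48 [ 0.0276 -0.0479]
scene 710 507 c [ -0.2 -13.3  68.7] face z at 0,0 68.5 n [0.007 0.013 1.   ] pitch -0.41 x99 58.3 tab x 51.1 y [-61.1  49. ]
  fin 222 [-0.1 -9.7 92.4] [[-29.0, -15.0, 72.0], [26.0, -1.0, 109.0]]
  post 32 [ 95.5  53.5 114.5] angle 1.599
  lip 134 [-76.3  -7.2  77.5] [[-86.0, -55.0, 74.0], [-67.0, 44.0, 81.0]]
top 890 517 c [-15.8   2.   69.1] face z at 0,0 69.1 n [ 0.001 -0.012  1.   ] pitch -0.03 x99 51.1 tab x 37.9 y [-53.4  50.4]
  fin 56 [ -2.   -2.  106.3] [[-29.0, -6.0, 100.0], [25.0, 2.0, 113.0]]
  lip 142 [-75.2  -1.9  77.7] [[-83.0, -47.0, 73.0], [-66.0, 45.0, 81.0]]Traceback (most recent call last):
  File "<stdin>", line 3, in <module>
    return _quantile_unchecked(
        a, q, axis, out, overwrite_input, method, keepdims, weights)
    return _ureduce(a,
                    func=_quantile_ureduce_func,
    ...<5 lines>...
                    overwrite_input=overwrite_input,
                    method=method)
    r = func(a, **kwargs)
    result = _quantile(arr,
                       quantiles=q,
    ...<2 lines>...
                       out=out,
                       weights=wgt)
    slices_having_nans = np.isnan(arr[-1, ...])
                                  ~~~^^^^^^^^^
IndexError: index -1 is out of bounds for axis 0 with size 0
```

Cover is flat (pitch ≈ 0°, face 68.5 mm against 68 mm expected), the cam reads about 1.6 rad, and the gripper is clear. Handing in.

```bash
python3 -c "
from plant import r
print(r.finish_job())"
```

```text
the job is handed in; nothing more can be done
None
```

I handed the job in at about 32 s: the blue cover is home on the filter box with its tongue under the lip and the cam lever closed (about 1.6 rad). The spray bottle, brush and jar were never touched as far as I could tell (I did not re-measure them), and the hand-in returned no verdict.

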